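# Put moulds and supplies back on their own mats

### The job

The two moulds and the two supplies have been set down on each other's mats: put every one back in the middle of its own - the plum bar mould on the red mat, the ivory heart mould on the yellow mat, the light grey tin on the blue mat and the brown bottle on the green mat. The cork mat is spare, so park a thing there (or on the bare table) when you need a free spot, but it ends up empty. Keep all four upright the whole time, and do not shift or tip the ivory dome mould that is setting among them.

Things in the scene. Friction and masses are not known exactly. Their poses are not given: they have to be found in the camera images.
- bar_mould: plum (dark purple) rectangular silicone bar mould, loose, 67 mm along its x, 79 mm along its y, 36 mm high, about 90 g; behaves as a rigid block. Grip it from outside across x (67 mm). Origin: centre of its underside; z up. Starts on the blue or the green mat, at any yaw.
- heart_mould: small ivory cup-like mould of rounded heart outline with a wide open top and a notch in its rim, rigid, loose, 54 mm along its x, 60 mm along its y, 48 mm high, about 50 g. Grip it from outside across x (54 mm, the sides bulge a little). Origin: centre of its underside; z up. Starts on the blue or the green mat, at any yaw.
- tin: light grey round tin with fixed lid, loose, 62 mm diameter at the lid (upper 12 mm), 59 mm below it, 42 mm high, about 70 g. Grip it across its diameter. Origin: centre of its underside; z up. Starts on the red or the yellow mat.
- bottle: small brown bottle with a black cap (fixed) and pale label, loose, 29 mm diameter, 72 mm high, about 35 g, round body in the lower 45 mm. Grip it across the body. Origin: centre of its underside; z up. Starts on the red or the yellow mat.
- red_mat: thin round mat, 100 mm across and 4 mm thick, fixed to the table, red with a thin white ring; the place of the bar mould. Origin: centre of its underside, at table height z = 0.
- yellow_mat: thin round mat, 100 mm across and 4 mm thick, fixed to the table, yellow with a thin white ring; the place of the heart mould. Origin: centre of its underside, at table height z = 0.
- blue_mat: thin round mat, 100 mm across and 4 mm thick, fixed to the table, blue with a thin white ring; the place of the tin. Origin: centre of its underside, at table height z = 0.
- green_mat: thin round mat, 100 mm across and 4 mm thick, fixed to the table, green with a thin white ring; the place of the bottle. Origin: centre of its underside, at table height z = 0.
- cork_mat: thin round mat, 100 mm across and 4 mm thick, fixed to the table, brown cork with a thin white ring; empty at the start, a spare place to park one thing, empty at the end. Origin: centre of its underside, at table height z = 0.
- dome_mould: taller ivory round candle mould, domed at the shoulder with a small round opening on top, loose, about 160 g, 72 mm diameter, 77 mm high, standing on the table among the mats, at least 140 mm from each mat's centre. Leave it where it is. Origin: centre of its underside; z up.

How it is judged:
By the outcome, as a careful person would: the job done as asked, in the order asked, and still so for the second after the job is handed in, with the robot touching nothing.
It also fails if it takes over 131 s, if anything falls off the work surface, if the arm or the gripper's body presses on something with over 40 N, if the wrist force passes 120 N, or if a joint passes its speed limit or range.

### The arm

A 7-joint arm with a two-finger parallel gripper is mounted at the origin on a cart in front of the work surface, level with it; the furniture and walls round the work are solid. World frame = base frame: x ahead of the robot, y to its left, z up, the work surface at z = 0. Lengths are in m, angles in rad, forces in N, time in s.
With the tool pointing down it reaches from about 0.425 to 0.825 m from the base axis. Payload 3.6 kg.
Tool frame: the origin (TCP) lies at the very end of the fingers, on their centre line; the grasp point (between the pads) lies manip.grasp_offset behind it (manip.grasp_offset is the distance from the TCP to the grasp point, in m); x points along the fingers, y is the direction in which the jaws open and shut, and the axes are right-handed (so a half turn about x gives the same grasp; the last joint's range is limited). The gripper opens to 93 mm and grips with 3 to 60 N. Pads are 15 mm wide; open, the fingers measure 128 mm over their backs; the gripper's body (75 mm by 188 mm) begins 65 mm behind the grasp point.
Start: joints at [1.226, 0.615, -0.013, 1.423, 0.008, 1.103, -0.04], TCP at [0.204, -0.617, 0.182] pointing down, gripper open.
Joint ranges: [-3.12, 3.12], [-0.3, 2.06], [-1.34, 1.32], [0.26, 2.42], [-1.36, 4.5], [0.01, 1.98], [-2.84, 2.84]. Speed limits (rad/s): [2.79, 2.79, 3.14, 3.14, 3.14, 3.14, 3.14].

### API

Orientations are given as a 3x3 rotation matrix whose columns are the frame's x, y, z axes.
In Python, from station import manip, read_camera, calibration, ticket gives the robot as it stands.
- The arm moves only by the tool step_arm, never from a script. Its argument "steps" is a list of rows, each an object with "grip": the closure in counts, from 0 (fully open) to 255 (shut); "linear": the shift along the world's x, y, z in m, a list of three; "rotation": the turn, a rotation vector about the world's x, y, z in degrees, a list of three. In form: [{"grip": grip, "linear": [x, y, z], "rotation": [rx, ry, rz]}, ...]. A call has 1 to 20 rows; each row shifts and turns the commanded pose from where the row before left it; what a row does not reach is not made up. A row lasts 1/8 s, in which the tool goes at most 62.5 mm and 10.7 degrees, less where a joint would pass 70% of its speed; a pose out of reach is approached as far as the arm can. A call is refused whole if a number of a shift passes 0.0625 or a number of a turn 10.7, either way. A call with a gripper value outside its range is refused whole. The fingers move at their own pace and stop on an object; "newtons" is the grip in N (left out, the last holds). Time passes only in rows, so rows that do not move let the fingers close. It gives the time, the measured TCP pose, the force and the opening at its end, in the units of the state.
- manip.state(): the state, without advancing time (a new reading comes with each control period).
- read_camera(name): name is "scene" or "top" or "wrist"; returns the picture (480x640x3 uint8, blue, green, red); there is no depth.
- calibration(name): a dict with "vertical_fov" (degrees; the focal length in pixels is half the picture's height over the tangent of half this angle, whatever the lens; pixels are square), "cx", "cy" (the principal point, pixels), "D" ([k1, k2, p1, p2, k3] as OpenCV has them; the pictures are not rectified), "view" (4x4, takes a point from world to camera coordinates). Camera axes: x right, y down, z forward; pixel columns grow to the right and rows downward; lengths in m; the calibration is good to about 2 mm. A picture is of the moment at which its call begins: read the wrist's pose just before it. calibration takes no time and is no camera call; for the wrist camera it gives the pose at the moment of the call.
- ticket.hand_in(): hands the job in, once; it reports no verdict.
The state is a dict: "t": time; "joint_pos": joint angles; "joint_vel": joint speeds; "joint_efforts": joint torques, N m; "ee_pos": TCP position; "orientation": TCP orientation; "force": force on the tool from outside, world axes, zero at the start; "moment": the same for the moment, N m; "width": finger opening in m.
Only numpy, scipy, OpenCV 4.12 (cv2) and the standard library are available. Lean on these libraries where they do the work, as an engineer would, in place of code of your own. Each camera call takes 0.05 s, during which the arm holds its last target.

## Working session

There is one attempt and no reset: what is moved stays moved. The work goes in short steps, Python scripts to look and compute and a tool call to move; the robot and the scene stay as the last step left them, time stands still between calls to the robot, and variables do not carry over. Pictures are saved under pics/ and viewed, and the job is handed in when it is done.

Besides the shell and the picture viewer there is one more tool, called after "Request:" by a JSON object that holds its "fn" and its "kwargs". step_arm: Moves the arm, as the interface text tells. Its arguments: {"type":"object","properties":{"steps":{"type":"array"},"newtons":{"type":"number"}},"required":["steps"]}

```bash
ls; mkdir -p pics
python3 - <<'E'
from station import manip, read_camera, calibration
import cv2
print(manip.state(), manip.grasp_offset)
for n in("scene","top"):
    im=read_camera(n); cv2.imwrite(f"pics/{n}0.png",im); print(n,calibration(n))
E
```

```text
pics
{'t': 0.0, 'joint_pos': array([ 1.22548928,  0.6158938 , -0.01261564,  1.42493678,  0.00812613,
        1.10342194, -0.04041768]), 'joint_vel': array([-0.0004885 , -0.00092909, -0.00114109,  0.00070338,  0.00095847,
        0.00053999,  0.00139259]), 'joint_efforts': array([ 5.50068344e-04, -4.58934331e+01,  2.09156899e-01, -1.65742797e+01,
       -6.11552806e-02,  2.06278375e-02,  2.42208080e-04]), 'ee_pos': array([ 0.20344238, -0.61637607,  0.1805853 ]), 'orientation': array([[-8.77276993e-04,  3.13490074e-01, -9.49591072e-01],
       [ 2.45729757e-03, -9.49587895e-01, -3.13491295e-01],
       [-9.99996596e-01, -2.60844653e-03,  6.27132169e-05]]), 'force': array([-0.21868013, -0.08649508, -0.95974936]), 'moment': array([-0.00802855, -0.00652052,  0.01451683]), 'width': 0.0935166589617969} 0.0188
scene {'vertical_fov': 51.68555098669563, 'cx': 317.17689262141596, 'cy': 232.12169582803566, 'D': array([0.03609046, 0.        , 0.        , 0.        , 0.        ]), 'view': array([[-0.73619995, -0.67674326,  0.00530974,  0.41434279],
       [-0.33001344,  0.35213562, -0.87583767,  0.20127877],
       [ 0.5908475 , -0.64654394, -0.4825766 ,  0.56055668],
       [ 0.        ,  0.        ,  0.        ,  1.        ]])}
top {'vertical_fov': 45.268513816515004, 'cx': 324.9336677887567, 'cy': 236.38699536602834, 'D': array([-0.08110157,  0.        ,  0.        ,  0.        ,  0.        ]), 'view': array([[ 1.78946644e-02, -9.99835947e-01,  2.80361934e-03,
         2.47677356e-03],
       [-9.86194754e-01, -1.81120602e-02, -1.64596050e-01,
         5.52900205e-01],
       [ 1.64619827e-01,  1.80476390e-04, -9.86357075e-01,
         9.35121664e-01],
       [ 0.00000000e+00,  0.00000000e+00,  0.00000000e+00,
         1.00000000e+00]])}
```

View pics/scene0.png

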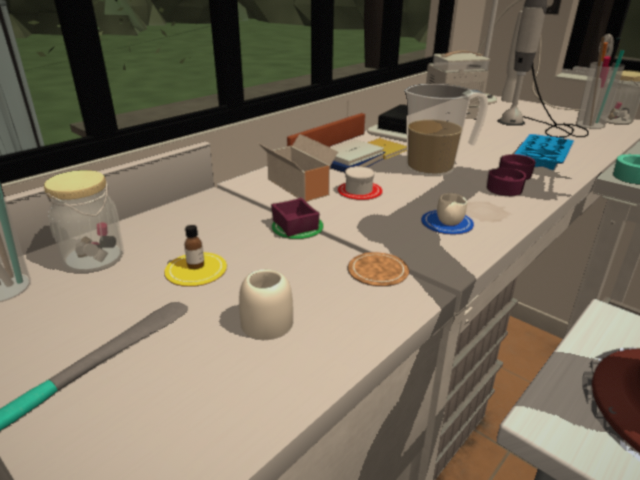

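View pics/top0.png

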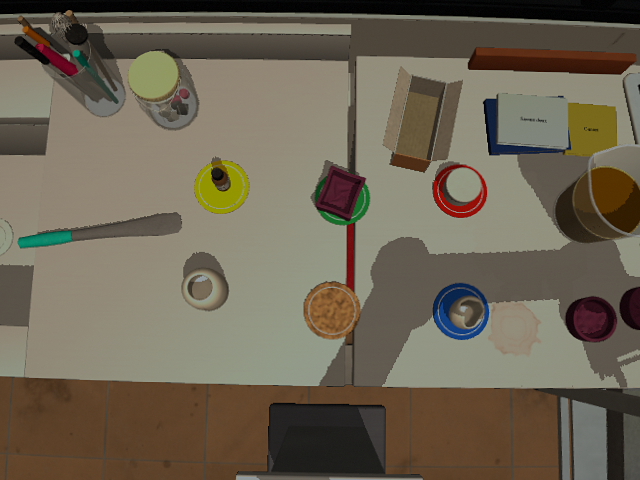

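```bash
cat > h.py <<'E'
import numpy as np, cv2
from scipy.optimize import least_squares
def KD(cal):
    f=240/np.tan(np.radians(cal['vertical_fov'])/2)
    return np.array([[f,0,cal['cx']],[0,f,cal['cy']],[0,0,1.]]),np.array(cal['D'])
def plane(cal,px,z):
    K,D=KD(cal); p=cv2.undistortPoints(np.float64(px).reshape(-1,1,2),K,D).reshape(-1,2)
    V=cal['view'];R=V[:3,:3];c=-R.T@V[:3,3]
    d=np.c_[p,np.ones(len(p))]@R
    s=(z-c[2])/d[:,2]
    return c+s[:,None]*d
def proj(cal,P):
    K,D=KD(cal);V=cal['view']
    return cv2.projectPoints(np.float64(P).reshape(-1,1,3),cv2.Rodrigues(V[:3,:3])[0],V[:3,3],K,D)[0].reshape(-1,2)
def circ(P,r):
    f=lambda q:np.hypot(P[:,0]-q[0],P[:,1]-q[1])-r
    s=least_squares(f,P[:,:2].mean(0),loss='soft_l1',f_scale=.001)
    return s.x, np.sqrt(np.median(f(s.x)**2))
def big(mask):
    n,l,st,c=cv2.connectedComponentsWithStats(mask.astype(np.uint8))
    return l==1+np.argmax(st[1:,4])
def cont(mask):
    cs,_=cv2.findContours(mask.astype(np.uint8),cv2.RETR_EXTERNAL,cv2.CHAIN_APPROX_NONE)
    return max(cs,key=cv2.contourArea).reshape(-1,2)
E
python3 - <<'E'
from h import *
from station import calibration
cal=calibration("top"); im=cv2.imread("pics/top0.png"); hsv=cv2.cvtColor(im,cv2.COLOR_BGR2HSV)
yy,xx=np.mgrid[:480,:640]
H,S,V=[hsv[...,i].astype(int) for i in range(3)]
C=dict(red=(460,190),yellow=(221,186),blue=(460,311),green=(342,195),cork=(331,310))
rng=dict(red=lambda:(H<6)|(H>174),yellow=lambda:(H>22)&(H<34),blue=lambda:(H>105)&(H<130),green=lambda:(H>45)&(H<85),cork=lambda:(H>5)&(H<20))
for k,(x,y) in C.items():
    m=rng[k]()&(S>(150 if k not in('cork','green') else 100))&(np.hypot(xx-x,yy-y)<36)
    m=cv2.morphologyEx(m.astype(np.uint8),cv2.MORPH_OPEN,np.ones((2,2)))
    pts=np.argwhere(m)[:,::-1]; hull=cv2.convexHull(pts.astype(np.int32)).reshape(-1,2)
    P=plane(cal,hull,.004); c,e=circ(P,.05); 
    print(k,m.sum(),c.round(4),'med res',e.round(4), 'px',proj(cal,[[*c,.004]])[0].round(1))
out=cv2.resize(im[140:350,160:500],None,fx=2.3,fy=2.3,interpolation=cv2.INTER_CUBIC); cv2.imwrite("pics/crop0.png",out)
E
```

```text
red 944 [ 0.6468 -0.2314] med res 0.0007 px [460.4 191.4]
yellow 1750 [0.646  0.2001] med res 0.0007 px [222.1 187.5]
blue 1242 [ 0.4303 -0.2289] med res 0.001 px [461.4 311.8]
green 601 [ 0.6296 -0.0185] med res 0.0011 px [342.9 198.4]
cork 2378 [ 0.4278 -0.0035] med res 0.0008 px [332.8 311.3]
```

View pics/crop0.png

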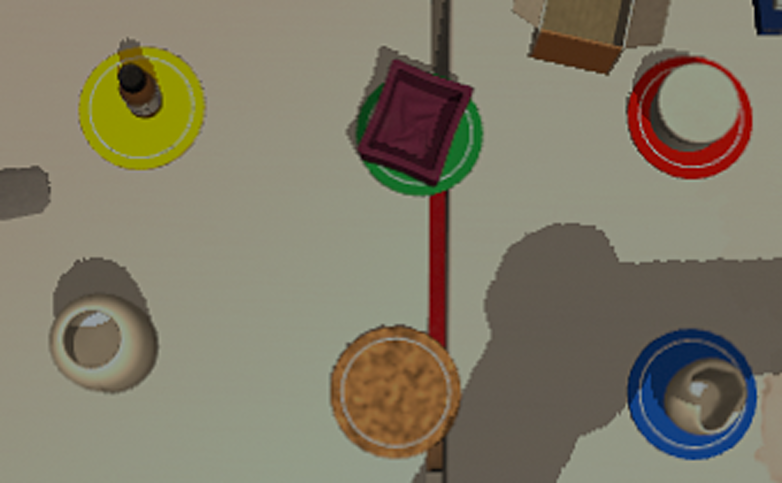

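Run:
```python
from h import *
from station import calibration,read_camera
cal=calibration("top")
for n,p,z in [('heart',(467,312),.052),('tin',(463,184),.046),('bar',(341,192),.04),('bottlecap',(217.5,173),.076),('domehole',(203,287),.077)]:
    print(n,plane(cal,[p],z).round(4))
w=calibration("wrist");print(w)
cv2.imwrite("pics/w0.png",read_camera("wrist"))
```

```text
heart [[ 0.4282 -0.2268  0.052 ]]
tin [[ 0.6496 -0.2262  0.046 ]]
bar [[ 0.6324 -0.014   0.04  ]]
bottlecap [[0.6528 0.1957 0.076 ]]
domehole [[0.4602 0.2099 0.077 ]]
{'vertical_fov': 69.86300567445811, 'cx': 319.0052348366648, 'cy': 239.2381561058276, 'D': array([-0.04343101,  0.        ,  0.        ,  0.        ,  0.        ]), 'view': array([[ 0.31424214, -0.94933968, -0.00245837, -0.64898954],
       [-0.91694005, -0.30418625,  0.2582473 , -0.03096123],
       [-0.24591221, -0.07889801, -0.96607572,  0.38881195],
       [ 0.        ,  0.        ,  0.        ,  1.        ]])}
```

View pics/w0.png

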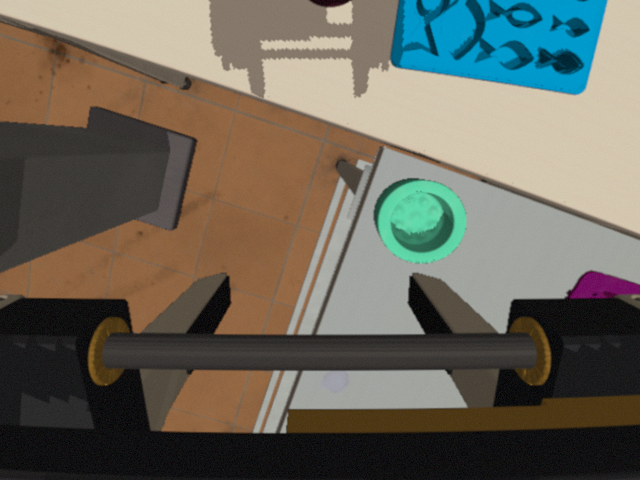

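Request:
{"fn": "step_arm", "kwargs": {"steps": [{"grip": 0,"linear": [0.015,0.028,0.01],"rotation": [0,0,0]},{"grip": 0,"linear": [0.022,0.04,0.01],"rotation": [0,0,0]},{"grip": 0,"linear": [0.025,0.044,0.01],"rotation": [0,0,0]},{"grip": 0,"linear": [0.025,0.044,0.01],"rotation": [0,0,0]},{"grip": 0,"linear": [0.025,0.044,0.01],"rotation": [0,0,0]},{"grip": 0,"linear": [0.025,0.044,0],"rotation": [0,0,0]},{"grip": 0,"linear": [0.025,0.044,0],"rotation": [0,0,0]},{"grip": 0,"linear": [0.025,0.044,0],"rotation": [0,0,0]},{"grip": 0,"linear": [0.02,0.035,0],"rotation": [0,0,0]},{"grip": 0,"linear": [0.01,0.015,0],"rotation": [0,0,0]},{"grip": 0,"linear": [0,0,0],"rotation": [0,0,0]},{"grip": 0,"linear": [0,0,0],"rotation": [0,0,0]}]}}

```text
t: 1.65
ee_pos: [0.4199, -0.2364, 0.2316]
orientation: [[-0.001, 0.312, -0.95], [-0.0, -0.95, -0.312], [-1.0, 0.0, 0.001]]
force: [-0.1, 0.2, 0.1]
width: 0.0931
```

```bash
cat > shot.py <<'E'
import sys,pickle
from h import *
from station import calibration,read_camera,manip
s=manip.state(); cal=calibration("wrist"); im=read_camera("wrist")
cv2.imwrite(f"pics/{sys.argv[1]}.png",im); pickle.dump((s,cal),open(f"{sys.argv[1]}.pkl","wb"))
o=s['orientation']
print('t',round(s['t'],2),'tcp',s['ee_pos'].round(4),'yawy',np.degrees(np.arctan2(o[1,1],o[0,1])).round(2),'x',o[:,0].round(4),'w',round(s['width'],4),'q',s['joint_pos'].round(2),'F',s['force'].round(1))
print('tcp ground px',proj(cal,[[*s['ee_pos'][:2],.0]]).round(0))
E
python3 shot.py w1
```

```text
t 1.65 tcp [ 0.4199 -0.2364  0.2316] yawy -71.83 x [-9.e-04 -5.e-04 -1.e+00] w 0.0931 q [ 0.55  0.3  -0.12  1.81  0.04  1.03 -0.83] F [-0.1  0.2  0.1]
tcp ground px [[319. 205.]]
```

View pics/w1.png

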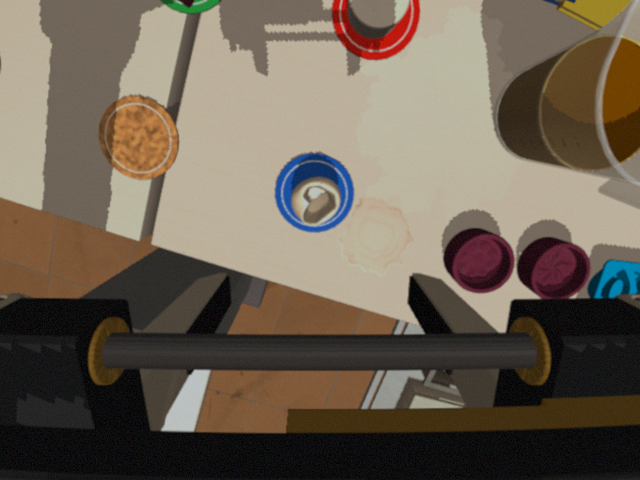

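Request:
{"fn": "step_arm", "kwargs": {"steps": [{"grip": 0,"linear": [0,0,-0.02],"rotation": [0,0,0]},{"grip": 0,"linear": [0,0,-0.04],"rotation": [0,0,0]},{"grip": 0,"linear": [0,0,-0.04],"rotation": [0,0,0]},{"grip": 0,"linear": [0,0,-0.02],"rotation": [0,0,0]},{"grip": 0,"linear": [0,0,0],"rotation": [0,0,0]},{"grip": 0,"linear": [0,0,0],"rotation": [0,0,0]}]}}

```text
t: 2.45
ee_pos: [0.4211, -0.2362, 0.1125]
orientation: [[0.001, 0.312, -0.95], [-0.001, -0.95, -0.312], [-1.0, 0.001, -0.001]]
force: [0.0, -0.5, 0.3]
width: 0.093
```

```bash
python3 shot.py w2
```

```text
t 2.45 tcp [ 0.4211 -0.2362  0.1125] yawy -71.81 x [ 1.4e-03 -9.0e-04 -1.0e+00] w 0.093 q [ 0.54  0.45 -0.11  1.98  0.07  0.71 -0.86] F [ 0.  -0.5  0.3]
tcp ground px [[319. 226.]]
```

View pics/w2.png

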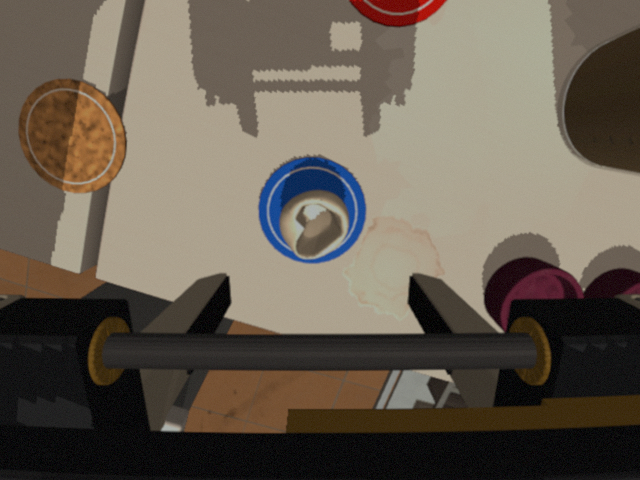

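Run:
```python
from h import *
import pickle
s,cal=pickle.load(open("w2.pkl","rb")); im=cv2.imread("pics/w2.png"); hsv=cv2.cvtColor(im,cv2.COLOR_BGR2HSV).astype(int)
H,S,V=[hsv[...,i] for i in range(3)]
yy,xx=np.mgrid[:480,:640]
near=np.hypot(xx-313,yy-212)<62
m=(H>100)&(H<130)&(S>120)&near
hull=cv2.convexHull(np.argwhere(m)[:,::-1].astype(np.int32)).reshape(-1,2)
P=plane(cal,hull,.004); print('blue',circ(P,.05))
for k,p in dict(cork=(72,135)).items():
    m=(H>5)&(H<20)&(S>110)&(np.hypot(xx-p[0],yy-p[1])<66)&(xx<130)&(yy<196); m=big(m)
    hull=cv2.convexHull(np.argwhere(m)[:,::-1].astype(np.int32)).reshape(-1,2);print(k,circ(plane(cal,hull,.004),.05))
c=im[150:270,250:380]; cv2.imwrite("pics/c2.png",cv2.resize(c,None,fx=5,fy=5,interpolation=cv2.INTER_CUBIC))
```

```text
blue (array([ 0.432943  , -0.22552799]), np.float64(0.0013449993503662492))
cork (array([ 0.43278434, -0.01200356]), np.float64(0.00684737449621294))
```

View pics/c2.png

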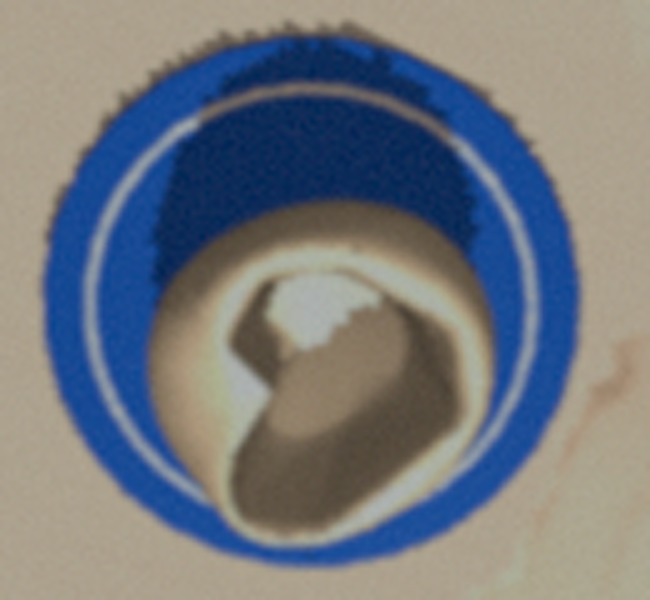

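Run:
```python
from h import *
import pickle
from station import calibration
def ana(im,cal,c0,r,zs,tag):
    hsv=cv2.cvtColor(im,cv2.COLOR_BGR2HSV).astype(int); H,S,V=[hsv[...,i] for i in range(3)]
    yy,xx=np.mgrid[:im.shape[0],:im.shape[1]]
    mb=(H>95)&(H<135)&(S>90)
    m=(~mb)&(np.hypot(xx-c0[0],yy-c0[1])<r)
    m=cv2.morphologyEx(m.astype(np.uint8),cv2.MORPH_OPEN,cv2.getStructuringElement(2,(5,5)))
    m=big(m); ct=cont(m)
    cv2.imwrite(f"pics/m_{tag}.png",cv2.resize(m.astype(np.uint8)*255,None,fx=1,fy=1)[int(c0[1]-70):int(c0[1]+70),int(c0[0]-70):int(c0[0]+70)])
    for z in zs:
        P=plane(cal,ct,z)[:,:2]; 
        w=[]
        for a in range(0,180,10):
            u=np.array([np.cos(np.radians(a)),np.sin(np.radians(a))]); q=P@u; w.append((a,round((np.ptp(q)+.0)*1000,1)))
        print(tag,z,(P.max(0)+P.min(0))/2,w)
s,cal=pickle.load(open("w2.pkl","rb")); im=cv2.imread("pics/w2.png")
print(plane(cal,[(312.4,210)],.004), plane(cal,[(250+322/5,150+372/5)],.03))
ana(im,cal,(315,223),38,[.02,.03],'w2')
ana(cv2.imread("pics/top0.png"),calibration("top"),(466,312),19,[.02,.03],'top')
```

```text
[[ 0.43452002 -0.22587441  0.004     ]] [[ 0.42784448 -0.23029132  0.03      ]]
w2 0.02 [ 0.42484298 -0.23084643] [(0, np.float64(64.5)), (10, np.float64(63.5)), (20, np.float64(61.8)), (30, np.float64(60.5)), (40, np.float64(59.3)), (50, np.float64(58.8)), (60, np.float64(59.9)), (70, np.float64(61.7)), (80, np.float64(62.5)), (90, np.float64(62.0)), (100, np.float64(60.5)), (110, np.float64(59.9)), (120, np.float64(61.1)), (130, np.float64(61.5)), (140, np.float64(63.5)), (150, np.float64(64.6)), (160, np.float64(64.6)), (170, np.float64(64.8))]
w2 0.03 [ 0.42700539 -0.23027631] [(0, np.float64(62.3)), (10, np.float64(61.4)), (20, np.float64(59.7)), (30, np.float64(58.4)), (40, np.float64(57.3)), (50, np.float64(56.8)), (60, np.float64(57.8)), (70, np.float64(59.6)), (80, np.float64(60.3)), (90, np.float64(59.9)), (100, np.float64(58.4)), (110, np.float64(57.9)), (120, np.float64(59.1)), (130, np.float64(59.4)), (140, np.float64(61.4)), (150, np.float64(62.4)), (160, np.float64(62.4)), (170, np.float64(62.6))]
top 0.02 [ 0.42954413 -0.2339841 ] [(0, np.float64(55.2)), (10, np.float
[... 177 characters left out ...]
, (90, np.float64(61.3)), (100, np.float64(63.8)), (110, np.float64(64.6)), (120, np.float64(64.6)), (130, np.float64(63.5)), (140, np.float64(62.4)), (150, np.float64(61.6)), (160, np.float64(60.2)), (170, np.float64(58.5))]
top 0.03 [ 0.42915896 -0.23150459] [(0, np.float64(54.7)), (10, np.float64(55.6)), (20, np.float64(55.3)), (30, np.float64(54.3)), (40, np.float64(54.1)), (50, np.float64(56.3)), (60, np.float64(58.1)), (70, np.float64(59.3)), (80, np.float64(60.1)), (90, np.float64(60.7)), (100, np.float64(63.1)), (110, np.float64(63.9)), (120, np.float64(63.9)), (130, np.float64(62.8)), (140, np.float64(61.7)), (150, np.float64(61.0)), (160, np.float64(59.6)), (170, np.float64(57.9))]
```

Request:
{"fn": "step_arm", "kwargs": {"steps": [{"grip": 0,"linear": [0.007,0.005,0],"rotation": [0,0,7]},{"grip": 0,"linear": [0,0,0],"rotation": [0,0,10]},{"grip": 0,"linear": [0,0,0],"rotation": [0,0,10]},{"grip": 0,"linear": [0,0,0],"rotation": [0,0,10]},{"grip": 0,"linear": [0,0,0],"rotation": [0,0,10]},{"grip": 0,"linear": [0,0,0],"rotation": [0,0,10]},{"grip": 0,"linear": [0,0,0],"rotation": [0,0,10]},{"grip": 0,"linear": [0,0,0],"rotation": [0,0,10]},{"grip": 0,"linear": [0,0,0],"rotation": [0,0,10]},{"grip": 0,"linear": [0,0,0],"rotation": [0,0,10]},{"grip": 0,"linear": [0,0,0],"rotation": [0,0,0]},{"grip": 0,"linear": [0,0,0],"rotation": [0,0,0]}]}}

```text
t: 4.0
ee_pos: [0.428, -0.2306, 0.1123]
orientation: [[0.001, 0.906, 0.424], [-0.001, 0.424, -0.906], [-1.0, 0.0, 0.001]]
force: [0.1, -0.2, 0.3]
width: 0.093
```

```bash
python3 shot.py w3; python3 -c "
import cv2
im=cv2.imread('pics/w3.png'); cv2.imwrite('pics/c3.png',cv2.resize(im[150:290,220:420],None,fx=4,fy=4,interpolation=cv2.INTER_CUBIC))"
```

```text
t 4.0 tcp [ 0.428  -0.2306  0.1123] yawy 25.09 x [ 9.e-04 -9.e-04 -1.e+00] w 0.093 q [ 0.85  0.51 -0.59  1.96  0.4   0.78  0.47] F [ 0.1 -0.2  0.3]
tcp ground px [[319. 226.]]
```

View pics/c3.png

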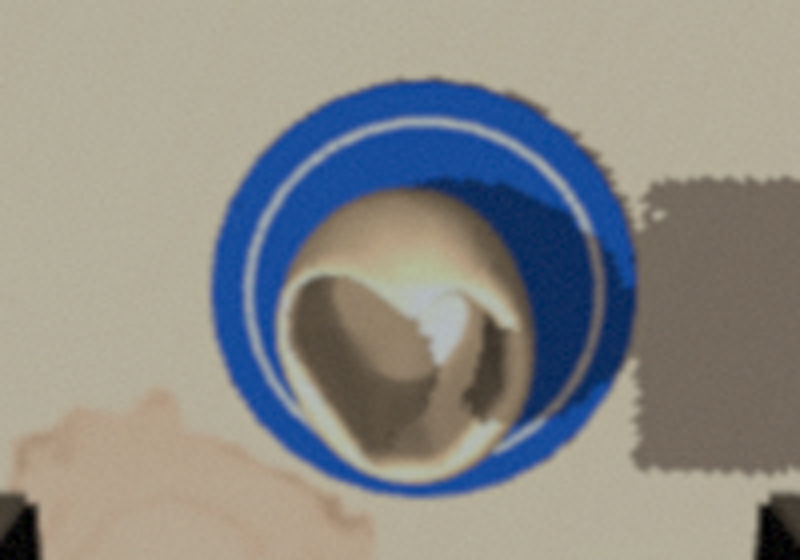

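Run:
```python
from h import *
import pickle
s,cal=pickle.load(open("w3.pkl","rb"))
print(plane(cal,[(326.2,222.1)],.004), proj(cal,[[.428,-.2306,.03]]))
im=cv2.imread("pics/w3.png");hsv=cv2.cvtColor(im,cv2.COLOR_BGR2HSV).astype(int)
m=(hsv[...,0]>100)&(hsv[...,0]<130)&(hsv[...,1]>150);m[:150]=0;m[290:]=0
hull=cv2.convexHull(np.argwhere(big(m))[:,::-1].astype(np.int32)).reshape(-1,2); print(circ(plane(cal,hull,.004),.05))
```

```text
[[ 0.43171391 -0.22363     0.004     ]] [[319.36949376 233.99003309]]
(array([ 0.43090453, -0.22528994]), np.float64(0.0013848460267438896))
```

Request:
{"fn": "step_arm", "kwargs": {"newtons": 10, "steps": [{"grip": 0,"linear": [0,0,-0.03],"rotation": [0,0,0]},{"grip": 0,"linear": [0,0,-0.03],"rotation": [0,0,0]},{"grip": 0,"linear": [0,0,-0.025],"rotation": [0,0,0]},{"grip": 0,"linear": [0,0,-0.012],"rotation": [0,0,0]},{"grip": 0,"linear": [0,0,-0.005],"rotation": [0,0,0]},{"grip": 0,"linear": [0,0,0],"rotation": [0,0,0]},{"grip": 90,"linear": [0,0,0],"rotation": [0,0,0]},{"grip": 110,"linear": [0,0,0],"rotation": [0,0,0]},{"grip": 130,"linear": [0,0,0],"rotation": [0,0,0]},{"grip": 150,"linear": [0,0,0],"rotation": [0,0,0]},{"grip": 255,"linear": [0,0,0],"rotation": [0,0,0]},{"grip": 255,"linear": [0,0,0],"rotation": [0,0,0]},{"grip": 255,"linear": [0,0,0],"rotation": [0,0,0]}]}}

```text
t: 5.68
ee_pos: [0.428, -0.2301, 0.0098]
orientation: [[0.0, 0.904, 0.427], [0.0, 0.427, -0.904], [-1.0, 0.0, 0.0]]
force: [0.8, 0.2, 0.5]
width: 0.0496
```

Request:
{"fn": "step_arm", "kwargs": {"newtons": 12, "steps": [{"grip": 255,"linear": [0,0,0.01],"rotation": [0,0,0]},{"grip": 255,"linear": [0,0,0.025],"rotation": [0,0,0]},{"grip": 255,"linear": [0,0,0.025],"rotation": [0,0,0]},{"grip": 255,"linear": [0,0.02,0],"rotation": [0,0,0]},{"grip": 255,"linear": [0,0.04,0],"rotation": [0,0,0]},{"grip": 255,"linear": [0,0.045,0],"rotation": [0,0,0]},{"grip": 255,"linear": [0,0.045,0],"rotation": [0,0,0]},{"grip": 255,"linear": [0,0.045,0],"rotation": [0,0,0]},{"grip": 255,"linear": [0.002,0.025,0],"rotation": [0,0,0]},{"grip": 255,"linear": [0,0.005,0],"rotation": [0,0,0]},{"grip": 255,"linear": [0,0,0],"rotation": [0,0,0]},{"grip": 255,"linear": [0,0,-0.025],"rotation": [0,0,0]},{"grip": 255,"linear": [0,0,-0.02],"rotation": [0,0,0]},{"grip": 255,"linear": [0,0,-0.01],"rotation": [0,0,0]},{"grip": 255,"linear": [0,0,-0.004],"rotation": [0,0,0]},{"grip": 255,"linear": [0,0,0],"rotation": [0,0,0]}]}}

```text
t: 7.68
ee_pos: [0.4299, -0.0056, 0.0109]
orientation: [[0.0, 0.905, 0.426], [-0.0, 0.426, -0.905], [-1.0, 0.0, 0.0]]
force: [-0.2, 0.8, -1.1]
width: 0.0495
```

```bash
python3 shot.py w4
```

```text
t 7.67 tcp [ 0.4299 -0.0056  0.0109] yawy 25.23 x [ 1.e-04 -2.e-04 -1.e+00] w 0.0495 q [ 0.24  0.61 -0.4   2.2   0.56  0.43 -0.18] F [-0.2  0.8 -1.1]
tcp ground px [[319. 261.]]
```

View pics/w4.png

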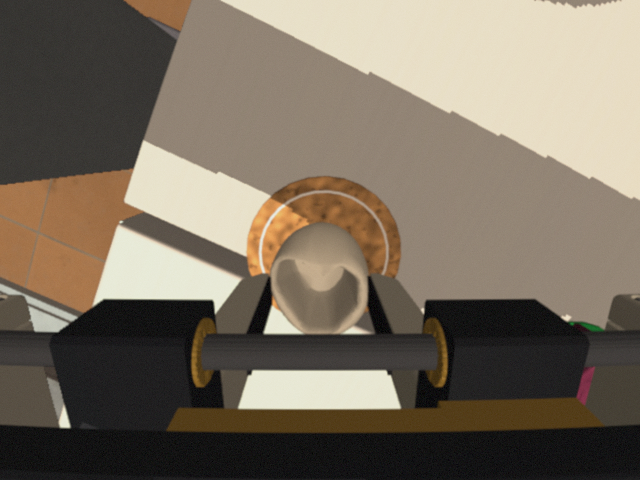

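Request:
{"fn": "step_arm", "kwargs": {"steps": [{"grip": 100,"linear": [0,0,0],"rotation": [0,0,0]},{"grip": 50,"linear": [0,0,0],"rotation": [0,0,0]},{"grip": 0,"linear": [0,0,0],"rotation": [0,0,0]},{"grip": 0,"linear": [0,0,0.03],"rotation": [0,0,0]},{"grip": 0,"linear": [0,0,0.04],"rotation": [0,0,0]},{"grip": 0,"linear": [0.015,-0.015,0.04],"rotation": [0,0,-10]},{"grip": 0,"linear": [0.03,-0.03,0.02],"rotation": [0,0,-10]},{"grip": 0,"linear": [0.04,-0.04,0],"rotation": [0,0,-10]},{"grip": 0,"linear": [0.04,-0.04,0],"rotation": [0,0,-10]},{"grip": 0,"linear": [0.04,-0.04,0],"rotation": [0,0,-10]},{"grip": 0,"linear": [0.035,-0.04,0],"rotation": [0,0,-10]},{"grip": 0,"linear": [0.015,-0.015,0],"rotation": [0,0,0]},{"grip": 0,"linear": [0,0,0],"rotation": [0,0,0]},{"grip": 0,"linear": [0,0,0],"rotation": [0,0,0]}]}}

```text
t: 9.48
ee_pos: [0.644, -0.2235, 0.1405]
orientation: [[-0.001, 0.823, -0.568], [0.002, -0.568, -0.823], [-1.0, -0.002, -0.001]]
force: [0.0, 0.4, 0.3]
width: 0.0931
```

```bash
python3 shot.py w5
```

```text
t 9.47 tcp [ 0.644  -0.2235  0.1405] yawy -34.63 x [-0.0012  0.0016 -1.    ] w 0.0931 q [ 0.44  0.72 -0.27  1.36  0.2   1.09 -0.46] F [0.  0.4 0.3]
tcp ground px [[319. 220.]]
```

View pics/w5.png

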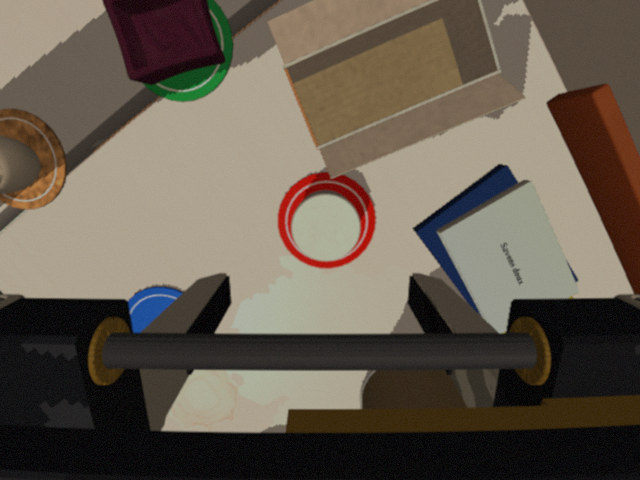

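Run:
```python
from h import *
import pickle
from station import calibration
s,cal=pickle.load(open("w5.pkl","rb")); top=calibration("top")
im=cv2.imread("pics/w5.png");hsv=cv2.cvtColor(im,cv2.COLOR_BGR2HSV).astype(int);H,S,V=[hsv[...,i] for i in range(3)]
yy,xx=np.mgrid[:480,:640];n=np.hypot(xx-327,yy-221)<56
m=((H<8)|(H>172))&(S>150)&n
hull=cv2.convexHull(np.argwhere(big(m))[:,::-1].astype(np.int32)).reshape(-1,2); print('red',circ(plane(cal,hull,.004),.05))
t=(S<60)&(V>150)&(np.hypot(xx-327,yy-228)<36); t=cv2.morphologyEx(t.astype(np.uint8),cv2.MORPH_OPEN,np.ones((5,5)));ct=cont(big(t))
print('tin',circ(plane(cal,ct,.046),.031),cv2.minEnclosingCircle(ct))
im=cv2.imread("pics/top0.png");hsv=cv2.cvtColor(im,cv2.COLOR_BGR2HSV).astype(int);H,S,V=[hsv[...,i] for i in range(3)]
t=(S<60)&(V>100)&(np.hypot(xx-463,yy-184)<20);t=cv2.morphologyEx(t.astype(np.uint8),cv2.MORPH_OPEN,np.ones((3,3)));print('tin top',circ(plane(top,cont(big(t)),.046),.031))
a=plane(cal,[(332,177)],0)[0],plane(cal,[(332,177)],.2)[0]
for z in np.arange(0,.13,.02): print(z.round(2),proj(top,[plane(cal,[(332,177)],z)[0]]).round(1),plane(cal,[(332,177)],z).round(3), proj(top,[plane(cal,[(321,147)],z)[0]]).round(1))
cv2.imwrite("pics/c5.png",cv2.resize(im[50:210,370:490],None,fx=5,fy=3.7))
```

```text
red (array([ 0.64923496, -0.2279109 ]), np.float64(0.0012167853615850585))
tin (array([ 0.64938195, -0.22522777]), np.float64(0.0014004149099644924)) ((325.3246154785156, 228.550048828125), 34.1297721862793)
tin top (array([ 0.64902178, -0.2263568 ]), np.float64(0.0011920915648866732))
0.0 [[439.7 174.6]] [[ 0.679 -0.195  0.   ]] [[423.5 170.4]]
0.02 [[441.  171.4]] [[ 0.679 -0.193  0.02 ]] [[425.4 167.3]]
0.04 [[442.3 168. ]] [[ 0.679 -0.192  0.04 ]] [[427.4 164.2]]
0.06 [[443.6 164.6]] [[ 0.68 -0.19  0.06]] [[429.4 160.9]]
0.08 [[445. 161.]] [[ 0.68  -0.188  0.08 ]] [[431.6 157.5]]
0.1 [[446.5 157.2]] [[ 0.68  -0.186  0.1  ]] [[433.8 153.9]]
0.12 [[448.  153.3]] [[ 0.681 -0.185  0.12 ]] [[436.1 150.2]]
```

View pics/c5.png

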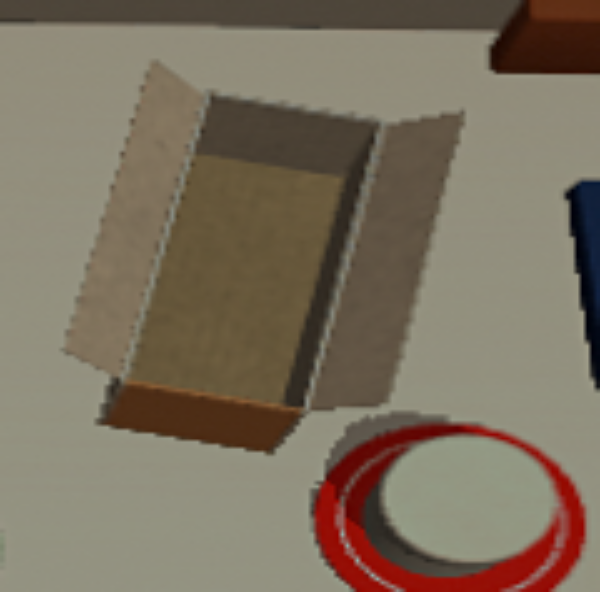

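Request:
{"fn": "step_arm", "kwargs": {"newtons": 12, "steps": [{"grip": 0,"linear": [0.005,-0.0025,-0.02],"rotation": [0,0,0]},{"grip": 0,"linear": [0,0,-0.035],"rotation": [0,0,0]},{"grip": 0,"linear": [0,0,-0.035],"rotation": [0,0,0]},{"grip": 0,"linear": [0,0,-0.025],"rotation": [0,0,0]},{"grip": 0,"linear": [0,0,-0.0095],"rotation": [0,0,0]},{"grip": 0,"linear": [0,0,0],"rotation": [0,0,0]},{"grip": 80,"linear": [0,0,0],"rotation": [0,0,0]},{"grip": 100,"linear": [0,0,0],"rotation": [0,0,0]},{"grip": 120,"linear": [0,0,0],"rotation": [0,0,0]},{"grip": 255,"linear": [0,0,0],"rotation": [0,0,0]},{"grip": 255,"linear": [0,0,0],"rotation": [0,0,0]},{"grip": 255,"linear": [0,0,0],"rotation": [0,0,0]}]}}

```text
t: 11.02
ee_pos: [0.6497, -0.2277, 0.0162]
orientation: [[-0.0, 0.822, -0.57], [0.0, -0.57, -0.822], [-1.0, -0.0, -0.0]]
force: [-0.5, -0.2, -0.0]
width: 0.0379
```

```bash
python3 shot.py w6; python3 -c "
from station import read_camera
import cv2
cv2.imwrite('pics/s6.png',read_camera('scene'))"
```

```text
t 11.03 tcp [ 0.6497 -0.2277  0.0162] yawy -34.73 x [-0.e+00  1.e-04 -1.e+00] w 0.0379 q [ 0.43  0.86 -0.24  1.45  0.24  0.86 -0.49] F [-0.5 -0.2 -0. ]
tcp ground px [[319. 258.]]
```

View pics/w6.png

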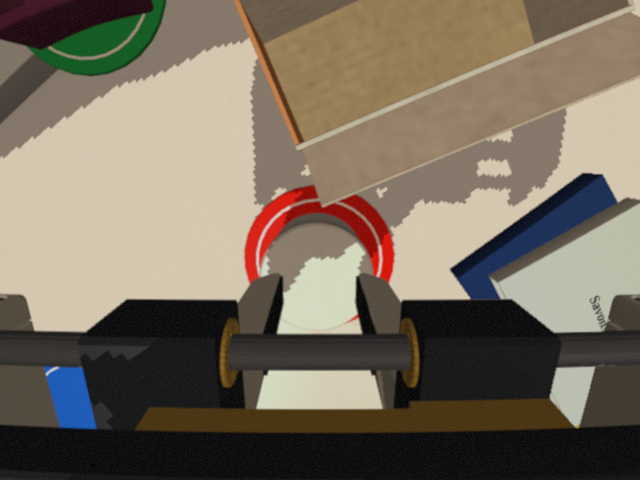

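Run:
```python
from h import *
import pickle
s,cal=pickle.load(open("w6.pkl","rb"))
im=cv2.imread('pics/s6.png');cv2.imwrite('pics/s6c.png',cv2.resize(im[100:250,240:460],None,fx=3.6,fy=3.6,interpolation=cv2.INTER_CUBIC))
print(proj(cal,[[*s['ee_pos'][:2],z] for z in (.004,.016,.035,.046)]))
print(proj(cal,[[.649,-.226,z] for z in (.004,.016,.035,.046)]))
```

```text
[[319.07572206 259.83399406]
 [319.07442051 265.94690152]
 [319.07203862 277.10867457]
 [319.07043982 284.58276252]]
[[316.68199157 258.40777109]
 [316.55051172 264.45066794]
 [316.31052089 275.48689295]
 [316.14987899 282.87859296]]
```

View pics/s6c.png

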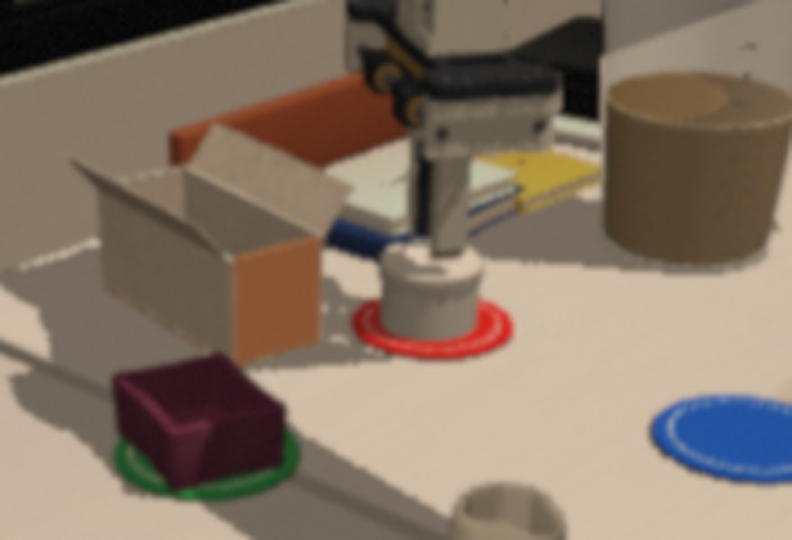

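```bash
python3 shot.py w6b; python3 -c "
import cv2
im=cv2.imread('pics/w6b.png'); cv2.imwrite('pics/c6b.png',cv2.resize(im[170:400,220:420],None,fx=3,fy=2.6,interpolation=cv2.INTER_CUBIC))"
```

```text
t 11.12 tcp [ 0.6497 -0.2277  0.0162] yawy -34.73 x [-1.e-04  1.e-04 -1.e+00] w 0.0298 q [ 0.43  0.86 -0.24  1.45  0.24  0.86 -0.49] F [-0.   0.   0.4]
tcp ground px [[319. 258.]]
```

View pics/c6b.png

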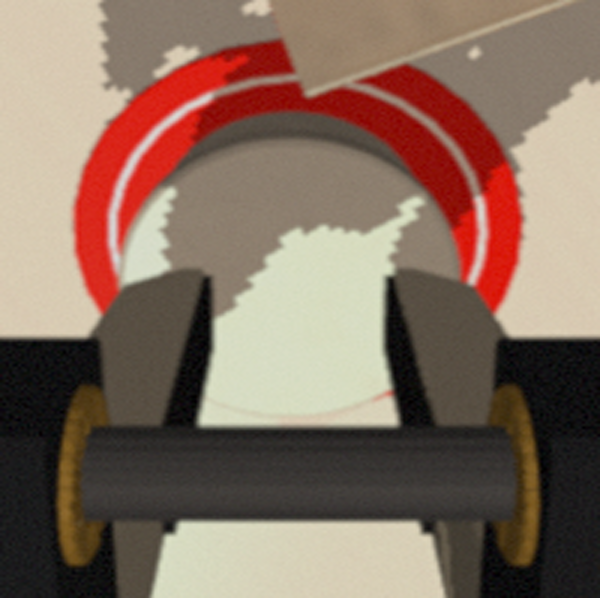

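Run:
```python
from h import *
import pickle
from station import calibration, manip
s,cal=pickle.load(open("w6.pkl","rb")); sc=calibration("scene"); o=s['orientation']
for z in (0,.02,.03,.04): 
    p=s['ee_pos']+np.array([0,0,z])
    print(z,[proj(sc,[p+k*o[:,1]*(.02)]).round(1)[0] for k in(-1,0,1)],[proj(cal,[p+k*o[:,1]*(.019)]).round(1)[0] for k in(-1,1)])
print(proj(sc,[[.649,-.226,.046],[.649,-.226,.004],[.6492,-.2279,.004]]))
```

```text
0 [array([361.1, 186.5]), array([358.4, 182.9]), array([355.8, 179.4])] [array([288.4, 266. ]), array([349.7, 266.1])]
0.02 [array([361.6, 177.9]), array([358.9, 174.4]), array([356.2, 171. ])] [array([285.4, 277.9]), array([352.8, 277.9])]
0.03 [array([361.8, 173.5]), array([359.1, 170.1]), array([356.4, 166.7])] [array([283.6, 284.7]), array([354.5, 284.8])]
0.04 [array([362.1, 169.1]), array([359.3, 165.7]), array([356.6, 162.4])] [array([281.6, 292.3]), array([356.5, 292.4])]
[[358.84852586 170.46624763]
 [357.95902029 188.39109391]
 [358.42708318 188.11025987]]
```

View pics/s6.png

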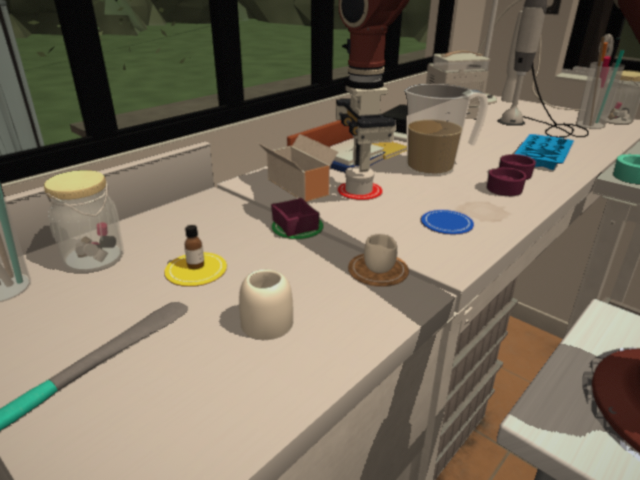

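Request:
{"fn": "step_arm", "kwargs": {"steps": [{"grip": 0,"linear": [0,0,0.01],"rotation": [0,0,0]},{"grip": 0,"linear": [0,0,0],"rotation": [0,0,0]},{"grip": 0,"linear": [0,0,0],"rotation": [0,0,0]},{"grip": 0,"linear": [0,0,0],"rotation": [0,0,0]},{"grip": 0,"linear": [0,0,0],"rotation": [0,0,0]},{"grip": 0,"linear": [0,0,-0.01],"rotation": [0,0,0]},{"grip": 0,"linear": [0,0,-0.006],"rotation": [0,0,0]},{"grip": 0,"linear": [0,0,0],"rotation": [0,0,0]}]}}

```text
t: 12.18
ee_pos: [0.6489, -0.2275, 0.009]
orientation: [[-0.002, 0.822, -0.57], [0.001, -0.57, -0.822], [-1.0, -0.002, 0.001]]
force: [0.2, 0.1, -0.5]
width: 0.0931
```

```bash
python3 shot.py w7; python3 -c "
from station import read_camera
import cv2
im=read_camera('scene');cv2.imwrite('pics/s7c.png',cv2.resize(im[100:230,270:460],None,fx=4.2,fy=4.2,interpolation=cv2.INTER_CUBIC))"
```

```text
t 12.18 tcp [ 0.6489 -0.2275  0.009 ] yawy -34.73 x [-2.1e-03  7.0e-04 -1.0e+00] w 0.0931 q [ 0.43  0.86 -0.24  1.46  0.24  0.85 -0.49] F [ 0.2  0.1 -0.5]
tcp ground px [[319. 261.]]
```

View pics/w7.png

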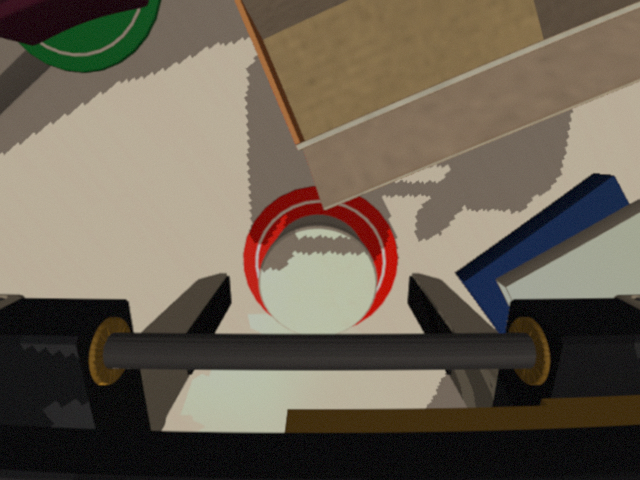

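View pics/s7c.png

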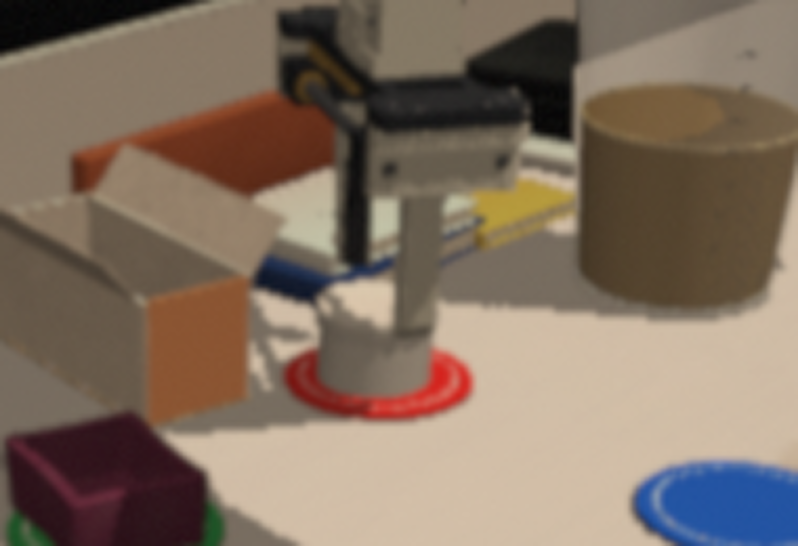

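Run:
```python
from h import *
import pickle
from station import calibration
s,cal=pickle.load(open("w7.pkl","rb")); sc=calibration("scene"); o=s['orientation']
for z in (0,.02,.03,.04): 
    p=s['ee_pos']+np.array([0,0,z])
    print(z,[proj(sc,[p-o[:,1]*d]).round(1)[0] for d in (.0465,.055,.064)],[proj(sc,[p+o[:,1]*.0465]).round(1)[0]],[proj(cal,[p+k*o[:,1]*.0465-q*o[:,2]]).round(1)[0] for k in(-1,1) for q in (0,.0075)])
```

```text
0 [array([364.9, 194.7]), array([366.2, 196.3]), array([367.5, 198.1])] [array([352.6, 178.1])] [array([244.2, 266. ]), array([243.5, 254.4]), array([394. , 266.1]), array([394.7, 254.6])]
0.02 [array([365.4, 186. ]), array([366.7, 187.6]), array([368. , 189.3])] [array([352.9, 169.8])] [array([236.7, 277.8]), array([235.8, 265.2]), array([401.3, 277.9]), array([402.2, 265.3])]
0.03 [array([365.7, 181.5]), array([366.9, 183.1]), array([368.3, 184.8])] [array([353.1, 165.7])] [array([232.3, 284.6]), array([231.4, 271.5]), array([405.6, 284.7]), array([406.5, 271.6])]
0.04 [array([365.9, 177.1]), array([367.2, 178.6]), array([368.5, 180.3])] [array([353.3, 161.4])] [array([227.5, 292.2]), array([226.5, 278.4]), array([410.3, 292.3]), array([411.4, 278.5])]
```

Request:
{"fn": "step_arm", "kwargs": {"steps": [{"grip": 0,"linear": [0,0,-0.012],"rotation": [0,0,0]},{"grip": 0,"linear": [0,0,-0.01],"rotation": [0,0,0]},{"grip": 0,"linear": [0,0,0],"rotation": [0,0,0]}]}}

```text
t: 12.65
ee_pos: [0.6485, -0.2274, -0.0134]
orientation: [[-0.003, 0.822, -0.57], [0.001, -0.57, -0.822], [-1.0, -0.003, 0.001]]
force: [-0.1, 0.3, 0.5]
width: 0.0932
```

```bash
python3 shot.py w8; python3 -c "
from station import read_camera
import cv2
im=read_camera('scene');cv2.imwrite('pics/s8c.png',cv2.resize(im[100:230,270:460],None,fx=4.2,fy=4.2,interpolation=cv2.INTER_CUBIC))"
```

```text
t 12.65 tcp [ 0.6485 -0.2274 -0.0134] yawy -34.72 x [-3.e-03  9.e-04 -1.e+00] w 0.0932 q [ 0.43  0.89 -0.23  1.47  0.25  0.81 -0.5 ] F [-0.1  0.3  0.5]
tcp ground px [[319. 274.]]
```

View pics/s8c.png

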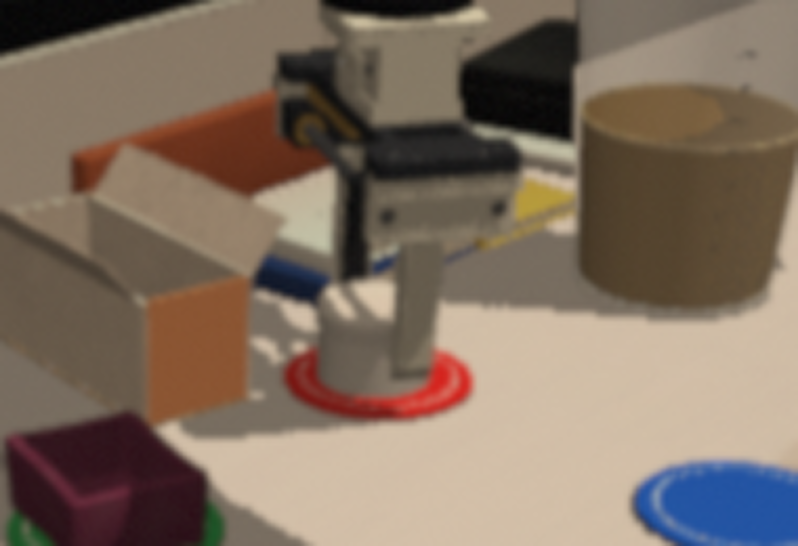

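View pics/w8.png

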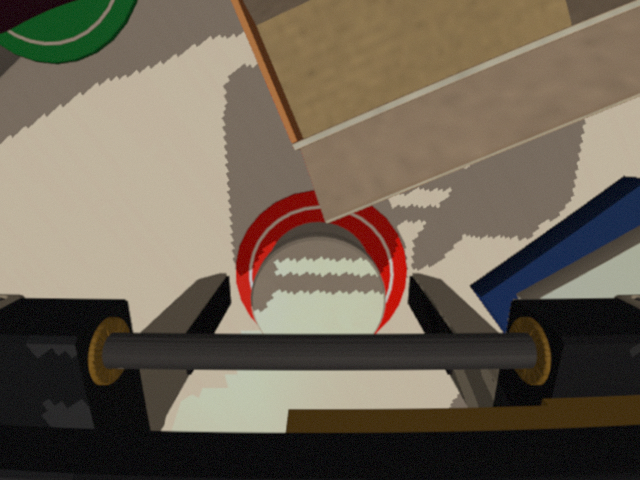

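Request:
{"fn": "step_arm", "kwargs": {"newtons": 12, "steps": [{"grip": 70,"linear": [0,0,-0.003],"rotation": [0,0,0]},{"grip": 90,"linear": [0,0,0],"rotation": [0,0,0]},{"grip": 255,"linear": [0,0,0],"rotation": [0,0,0]},{"grip": 255,"linear": [0,0,0],"rotation": [0,0,0]},{"grip": 255,"linear": [0,0,0],"rotation": [0,0,0]},{"grip": 255,"linear": [0,0,0],"rotation": [0,0,0]}]}}

```text
t: 13.5
ee_pos: [0.6497, -0.2277, -0.0146]
orientation: [[-0.0, 0.822, -0.57], [0.0, -0.57, -0.822], [-1.0, -0.0, -0.0]]
force: [-0.2, 0.2, 0.4]
width: 0.0621
```

Request:
{"fn": "step_arm", "kwargs": {"steps": [{"grip": 255,"linear": [0,0,0.01],"rotation": [0,0,0]},{"grip": 255,"linear": [0,0,0.025],"rotation": [0,0,0]},{"grip": 255,"linear": [-0.01,0,0.025],"rotation": [0,0,0]},{"grip": 255,"linear": [-0.03,0,0],"rotation": [0,0,0]},{"grip": 255,"linear": [-0.045,0,0],"rotation": [0,0,0]},{"grip": 255,"linear": [-0.045,0,0],"rotation": [0,0,0]},{"grip": 255,"linear": [-0.045,0,0],"rotation": [0,0,0]},{"grip": 255,"linear": [-0.03,0,0],"rotation": [0,0,0]},{"grip": 255,"linear": [-0.012,0,0],"rotation": [0,0,0]},{"grip": 255,"linear": [0,0,-0.025],"rotation": [0,0,0]},{"grip": 255,"linear": [0,0,-0.02],"rotation": [0,0,0]},{"grip": 255,"linear": [0,0,-0.008],"rotation": [0,0,0]},{"grip": 255,"linear": [0,0,0],"rotation": [0,0,0]},{"grip": 255,"linear": [0,0,0],"rotation": [0,0,0]}]}}

```text
t: 15.25
ee_pos: [0.4337, -0.2279, -0.0072]
orientation: [[0.002, 0.822, -0.57], [-0.0, -0.57, -0.822], [-1.0, 0.002, -0.0]]
force: [-0.4, 0.8, -0.9]
width: 0.0621
```

```bash
python3 shot.py w9; python3 -c "
from station import read_camera
import cv2
im=read_camera('scene');cv2.imwrite('pics/s9c.png',cv2.resize(im[140:290,340:540],None,fx=3.9,fy=3.9,interpolation=cv2.INTER_CUBIC))"
```

```text
t 15.25 tcp [ 0.4337 -0.2279 -0.0072] yawy -34.72 x [ 1.6e-03 -5.0e-04 -1.0e+00] w 0.0621 q [ 0.58  0.67 -0.2   2.06  0.3   0.44 -0.46] F [-0.4  0.8 -0.9]
tcp ground px [[319. 270.]]
```

View pics/w9.png

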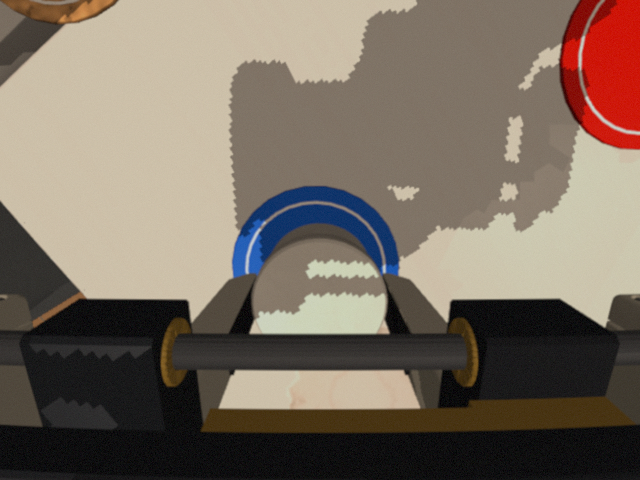

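View pics/s9c.png

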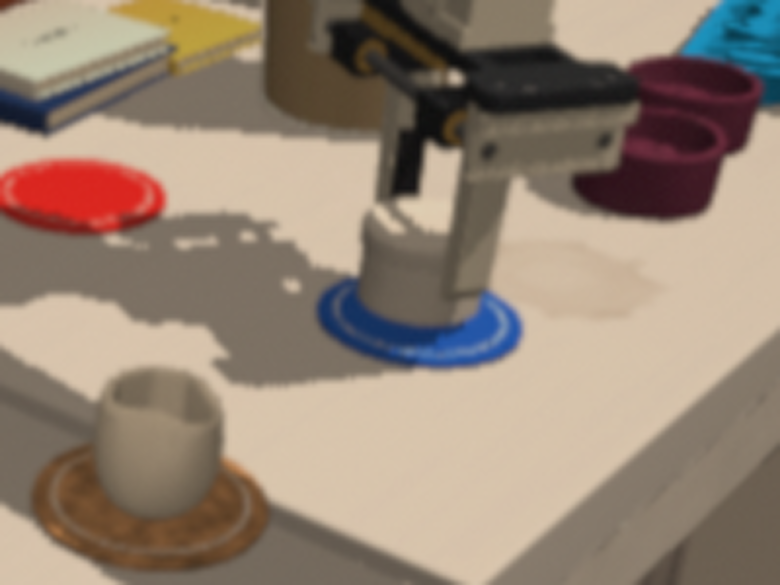

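Request:
{"fn": "step_arm", "kwargs": {"steps": [{"grip": 255,"linear": [-0.001,0.001,-0.004],"rotation": [0,0,0]},{"grip": 255,"linear": [0,0,-0.003],"rotation": [0,0,0]},{"grip": 255,"linear": [0,0,0],"rotation": [0,0,0]},{"grip": 80,"linear": [0,0,0],"rotation": [0,0,0]},{"grip": 60,"linear": [0,0,0],"rotation": [0,0,0]},{"grip": 0,"linear": [0,0,0],"rotation": [0,0,0]},{"grip": 0,"linear": [0,0,0],"rotation": [0,0,0]},{"grip": 0,"linear": [0,0,0.03],"rotation": [0,0,0]},{"grip": 0,"linear": [0,0,0.045],"rotation": [0,0,0]},{"grip": 0,"linear": [0,0,0.03],"rotation": [0,0,0]},{"grip": 0,"linear": [0,0,0],"rotation": [0,0,0]}]}}

```text
t: 16.73
ee_pos: [0.4334, -0.2275, 0.0923]
orientation: [[0.005, 0.822, -0.57], [-0.002, -0.57, -0.822], [-1.0, 0.005, -0.001]]
force: [-0.5, -1.2, -0.5]
width: 0.0929
```

```bash
python3 shot.py w10
python3 - <<'E'
from h import *
import pickle
s,cal=pickle.load(open("w10.pkl","rb"))
im=cv2.imread("pics/w10.png");hsv=cv2.cvtColor(im,cv2.COLOR_BGR2HSV).astype(int);H,S,V=[hsv[...,i] for i in range(3)]
m=big((H>100)&(H<130)&(S>150)); hull=cv2.convexHull(np.argwhere(m)[:,::-1].astype(np.int32)).reshape(-1,2); print('blue',circ(plane(cal,hull,.004),.05))
m=big(((H<8)|(H>172))&(S>150)); ct=cv2.convexHull(np.argwhere(m)[:,::-1].astype(np.int32)).reshape(-1,2); print('red',circ(plane(cal,ct,.004),.05),ct.max(0),ct.min(0))
E
```

```text
t 16.73 tcp [ 0.4334 -0.2275  0.0923] yawy -34.75 x [ 0.0048 -0.0024 -1.    ] w 0.0929 q [ 0.64  0.5  -0.29  1.98  0.22  0.68 -0.4 ] F [-0.5 -1.2 -0.5]
tcp ground px [[319. 231.]]
blue (array([ 0.43223215, -0.22502385]), np.float64(0.0015425405832117864))
red (array([ 0.65025361, -0.21699464]), np.float64(0.008608617307166645)) [585 135] [492  32]
```

View pics/w10.png

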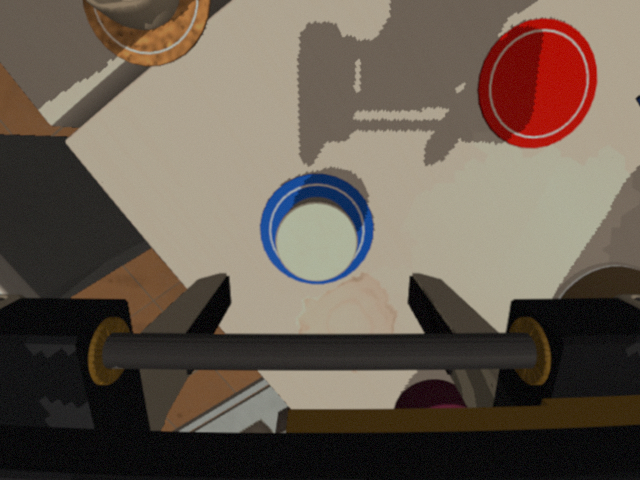

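Run:
```python
from h import *
import pickle
s,cal=pickle.load(open("w10.pkl","rb"))
im=cv2.imread("pics/w10.png");hsv=cv2.cvtColor(im,cv2.COLOR_BGR2HSV).astype(int);H,S,V=[hsv[...,i] for i in range(3)]
yy,xx=np.mgrid[:480,:640]
m=((H<8)|(H>172))&(S>150)&(np.hypot(xx-538,yy-83)<75); ct=cv2.convexHull(np.argwhere(m)[:,::-1].astype(np.int32)).reshape(-1,2); print('red',circ(plane(cal,ct,.004),.05),ct.max(0),ct.min(0))
t=(S<60)&(V>150)&(np.hypot(xx-317,yy-241)<44)
t=cv2.morphologyEx(t.astype(np.uint8),cv2.MORPH_OPEN,np.ones((5,5)));c=cont(big(t));print('tin',circ(plane(cal,c,.046),.031),c.min(0),c.max(0))
```

```text
red (array([ 0.64701619, -0.22774838]), np.float64(0.0008940613603261663)) [596 147] [478  18]
tin (array([ 0.43263967, -0.22471145]), np.float64(0.0016234661474466814)) [277 204] [355 279]
```

Request:
{"fn": "step_arm", "kwargs": {"steps": [{"grip": 0,"linear": [0.02,0.02,0.01],"rotation": [0,0,0]},{"grip": 0,"linear": [0.03,0.03,0.01],"rotation": [0,0,0]},{"grip": 0,"linear": [0.035,0.037,0.01],"rotation": [0,0,0]},{"grip": 0,"linear": [0.035,0.037,0.005],"rotation": [0,0,0]},{"grip": 0,"linear": [0.035,0.037,0],"rotation": [0,0,0]},{"grip": 0,"linear": [0.025,0.03,0],"rotation": [0,0,0]},{"grip": 0,"linear": [0.015,0.015,0],"rotation": [0,0,0]},{"grip": 0,"linear": [0,0,0],"rotation": [0,0,0]},{"grip": 0,"linear": [0,0,0],"rotation": [0,0,0]}]}}

```text
t: 17.9
ee_pos: [0.6252, -0.0223, 0.1238]
orientation: [[-0.003, 0.821, -0.571], [-0.001, -0.571, -0.821], [-1.0, -0.002, 0.003]]
force: [-0.2, -0.4, -0.4]
width: 0.0929
```

```bash
python3 shot.py w11
```

```text
t 17.9 tcp [ 0.6252 -0.0223  0.1238] yawy -34.8 x [-0.0033 -0.0014 -1.    ] w 0.0929 q [ 0.17  0.65 -0.28  1.56  0.21  0.96 -0.79] F [-0.2 -0.4 -0.4]
tcp ground px [[319. 223.]]
```

View pics/w11.png

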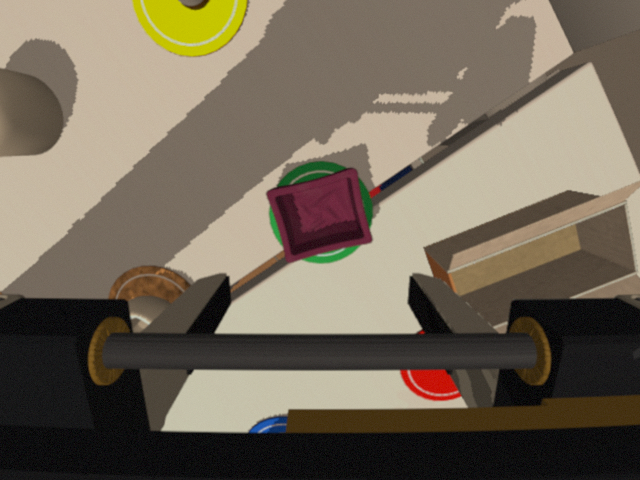

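```bash
cat > bar.py <<'E'
from h import *
import pickle,sys
n,x0,y0,r=sys.argv[1],*map(float,sys.argv[2:5])
s,cal=pickle.load(open(n+".pkl","rb"))
im=cv2.imread(f"pics/{n}.png");hsv=cv2.cvtColor(im,cv2.COLOR_BGR2HSV).astype(int);H,S,V=[hsv[...,i] for i in range(3)]
yy,xx=np.mgrid[:480,:640];nr=np.hypot(xx-x0,yy-y0)<r
m=(H>150)&(H<176)&(S>70)&(V<150)&nr
m=cv2.morphologyEx(m.astype(np.uint8),cv2.MORPH_OPEN,np.ones((3,3)));c=cont(big(m))
ap=cv2.approxPolyDP(cv2.convexHull(c),6,True).reshape(-1,2);print(ap.tolist())
P=plane(cal,c,.04)[:,:2]; (cx,cy),(w,h),a=cv2.minAreaRect((P*1000).astype(np.float32)); print('rim rect',cx,cy,w,h,a)
Q=plane(cal,ap,.04)[:,:2]*1000; d=np.roll(Q,-1,0)-Q
print([(round(np.hypot(*v),1),round(np.degrees(np.arctan2(v[1],v[0])),1)) for v in d], Q.mean(0))
g=(H>45)&(H<85)&(S>90)&(np.hypot(xx-x0,yy-y0)<r+10)
hl=cv2.convexHull(np.argwhere(g)[:,::-1].astype(np.int32)).reshape(-1,2);print('green',circ(plane(cal,hl,.004),.05))
E
python3 bar.py w11 320 213 65
```

```text
[[354, 169], [370, 241], [287, 261], [268, 192]]
rim rect 633.9005126953125 -10.353172302246094 64.89019012451172 76.5736312866211 69.9574966430664
[(np.float64(62.8), np.float64(-110.6)), (np.float64(74.2), np.float64(159.4)), (np.float64(62.0), np.float64(68.6)), (np.float64(73.3), np.float64(-19.9))] [633.64073862 -10.76571466]
green (array([ 0.63190165, -0.01530618]), np.float64(0.001186161576987578))
```

Request:
{"fn": "step_arm", "kwargs": {"steps": [{"grip": 0,"linear": [0.0085,0.0115,0],"rotation": [0,0,-8]},{"grip": 0,"linear": [0,0,0],"rotation": [0,0,-10]},{"grip": 0,"linear": [0,0,0],"rotation": [0,0,-10]},{"grip": 0,"linear": [0,0,0],"rotation": [0,0,-10]},{"grip": 0,"linear": [0,0,0],"rotation": [0,0,-10]},{"grip": 0,"linear": [0,0,0],"rotation": [0,0,-10]},{"grip": 0,"linear": [0,0,0],"rotation": [0,0,-10]},{"grip": 0,"linear": [0,0,0],"rotation": [0,0,-7]},{"grip": 0,"linear": [0,0,0],"rotation": [0,0,0]},{"grip": 0,"linear": [0,0,0],"rotation": [0,0,0]}]}}

```text
t: 19.2
ee_pos: [0.6349, -0.0101, 0.1253]
orientation: [[-0.0, -0.337, -0.941], [-0.0, -0.941, 0.337], [-1.0, 0.0, 0.0]]
force: [-0.3, 0.5, 1.1]
width: 0.0928
```

```bash
python3 shot.py w12; python3 bar.py w12 320 213 65
```

```text
t 19.2 tcp [ 0.6349 -0.0101  0.1253] yawy -109.7 x [-2.e-04 -2.e-04 -1.e+00] w 0.0928 q [-0.06  0.65  0.08  1.54 -0.06  0.96 -1.88] F [-0.3  0.5  1.1]
tcp ground px [[319. 223.]]
[[284, 189], [359, 192], [354, 268], [285, 267]]
rim rect 635.4946899414062 -11.991241455078125 63.549739837646484 75.89563751220703 69.5674057006836
[(np.float64(62.5), np.float64(-111.9)), (np.float64(67.1), np.float64(158.3)), (np.float64(61.0), np.float64(69.5)), (np.float64(68.6), np.float64(-20.4))] [636.82333037 -12.54066304]
green (array([ 0.63141545, -0.01502951]), np.float64(0.001000983522168557))
```

View pics/w12.png

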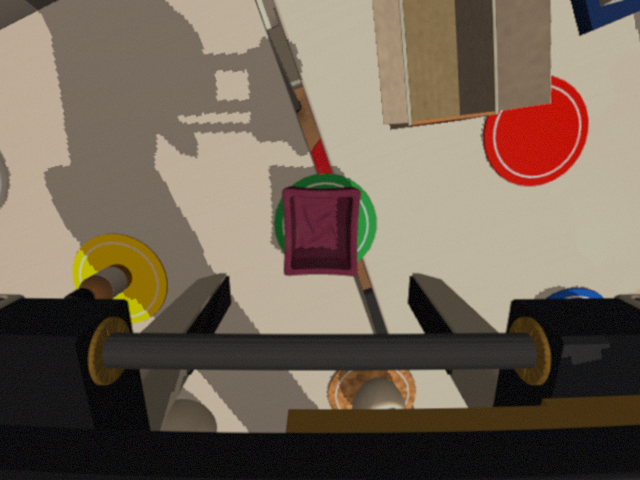

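Request:
{"fn": "step_arm", "kwargs": {"newtons": 14, "steps": [{"grip": 0,"linear": [0,-0.001,-0.03],"rotation": [0,0,0]},{"grip": 0,"linear": [0,0,-0.04],"rotation": [0,0,0]},{"grip": 0,"linear": [0,0,-0.035],"rotation": [0,0,0]},{"grip": 0,"linear": [0,0,-0.025],"rotation": [0,0,0]},{"grip": 0,"linear": [0,0,-0.012],"rotation": [0,0,0]},{"grip": 0,"linear": [0,0,-0.005],"rotation": [0,0,0]},{"grip": 0,"linear": [0,0,0],"rotation": [0,0,0]},{"grip": 60,"linear": [0,0,0],"rotation": [0,0,0]},{"grip": 80,"linear": [0,0,0],"rotation": [0,0,0]},{"grip": 255,"linear": [0,0,0],"rotation": [0,0,0]},{"grip": 255,"linear": [0,0,0],"rotation": [0,0,0]},{"grip": 255,"linear": [0,0,0],"rotation": [0,0,0]},{"grip": 255,"linear": [0,0,0],"rotation": [0,0,0]}]}}

```text
t: 20.88
ee_pos: [0.6355, -0.0105, -0.0213]
orientation: [[0.001, -0.338, -0.941], [-0.0, -0.941, 0.338], [-1.0, 0.0, -0.001]]
force: [-1.6, -1.0, 4.0]
width: 0.0661
```

Request:
{"fn": "step_arm", "kwargs": {"newtons": 16, "steps": [{"grip": 255,"linear": [0,0,0.01],"rotation": [0,0,0]},{"grip": 255,"linear": [0,0,0.03],"rotation": [0,0,0]},{"grip": 255,"linear": [0,0,0.035],"rotation": [0,0,0]},{"grip": 255,"linear": [0,0,0.035],"rotation": [0,0,5]},{"grip": 255,"linear": [0,-0.015,0],"rotation": [0,0,10]},{"grip": 255,"linear": [0,-0.03,0],"rotation": [0,0,10]},{"grip": 255,"linear": [0.002,-0.035,0],"rotation": [0,0,10]},{"grip": 255,"linear": [0.002,-0.04,0],"rotation": [0,0,10]},{"grip": 255,"linear": [0.003,-0.04,0],"rotation": [0,0,10]},{"grip": 255,"linear": [0.002,-0.035,0],"rotation": [0,0,10]},{"grip": 255,"linear": [0.002,-0.0225,0],"rotation": [0,0,10]},{"grip": 255,"linear": [0,0,0],"rotation": [0,0,0]},{"grip": 255,"linear": [0,0,0],"rotation": [0,0,0]}]}}

```text
t: 22.5
ee_pos: [0.6463, -0.2254, 0.0882]
orientation: [[-0.0, 0.821, -0.57], [0.002, -0.57, -0.821], [-1.0, -0.001, -0.002]]
force: [-0.8, -0.2, -0.6]
width: 0.0667
```

```bash
python3 shot.py w13
```

```text
t 22.5 tcp [ 0.6463 -0.2254  0.0882] yawy -34.78 x [-3.0e-04  2.1e-03 -1.0e+00] w 0.0667 q [ 0.47  0.78 -0.31  1.41  0.25  0.99 -0.5 ] F [-0.8 -0.2 -0.6]
tcp ground px [[319. 232.]]
```

View pics/w13.png

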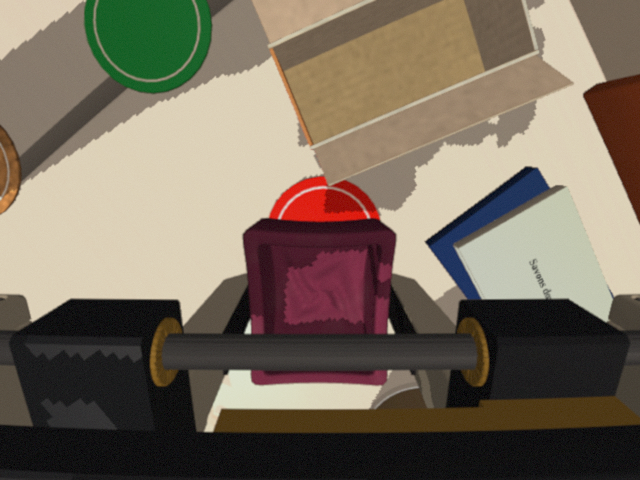

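Request:
{"fn": "step_arm", "kwargs": {"steps": [{"grip": 255,"linear": [0,-0.0015,-0.02],"rotation": [0,0,0]},{"grip": 255,"linear": [0,0,-0.03],"rotation": [0,0,0]},{"grip": 255,"linear": [0,0,-0.03],"rotation": [0,0,0]},{"grip": 255,"linear": [0,0,-0.018],"rotation": [0,0,0]},{"grip": 255,"linear": [0,0,-0.007],"rotation": [0,0,0]},{"grip": 255,"linear": [0,0,-0.002],"rotation": [0,0,0]},{"grip": 255,"linear": [0,0,0],"rotation": [0,0,0]}]}}

```text
t: 23.42
ee_pos: [0.6471, -0.2294, -0.0178]
orientation: [[0.002, 0.822, -0.57], [-0.0, -0.57, -0.822], [-1.0, 0.002, -0.001]]
force: [-0.8, -0.2, -0.4]
width: 0.0669
```

```bash
python3 shot.py w14;python3 - <<'E'
from h import *
import pickle
s,cal=pickle.load(open("w13.pkl","rb"))
im=cv2.imread("pics/w13.png");hsv=cv2.cvtColor(im,cv2.COLOR_BGR2HSV).astype(int);H,S,V=[hsv[...,i] for i in range(3)]
g=big((H>45)&(H<85)&(S>90)); hl=cv2.convexHull(np.argwhere(g)[:,::-1].astype(np.int32)).reshape(-1,2);hl=hl[hl[:,1]>2];print('green',circ(plane(cal,hl,.004),.05))
E
```

```text
t 23.43 tcp [ 0.6471 -0.2294 -0.0178] yawy -34.74 x [ 1.9e-03 -5.0e-04 -1.0e+00] w 0.0669 q [ 0.45  0.9  -0.27  1.48  0.3   0.8  -0.53] F [-0.8 -0.2 -0.4]
tcp ground px [[319. 277.]]
green (array([ 0.63931112, -0.00503155]), np.float64(0.0026958374052727025))
```

View pics/w14.png

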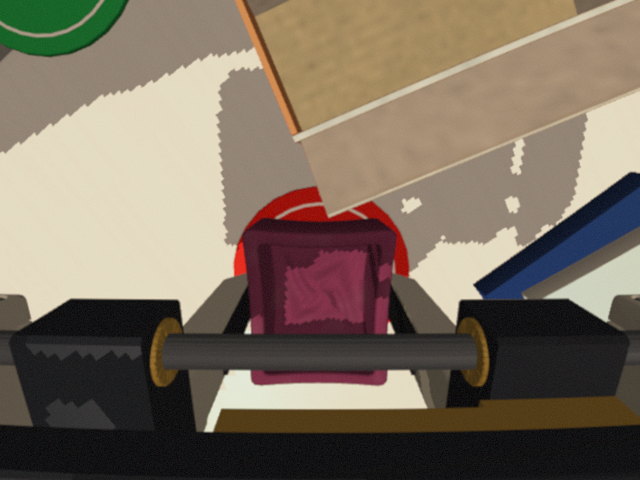

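Request:
{"fn": "step_arm", "kwargs": {"steps": [{"grip": 255,"linear": [0,0,-0.0025],"rotation": [0,0,0]},{"grip": 255,"linear": [0,0,0],"rotation": [0,0,0]},{"grip": 60,"linear": [0,0,0],"rotation": [0,0,0]},{"grip": 40,"linear": [0,0,0],"rotation": [0,0,0]},{"grip": 0,"linear": [0,0,0],"rotation": [0,0,0]},{"grip": 0,"linear": [0,0,0.03],"rotation": [0,0,0]},{"grip": 0,"linear": [0,0,0.045],"rotation": [0,0,0]},{"grip": 0,"linear": [0,0,0.045],"rotation": [0,0,0]},{"grip": 0,"linear": [0,0,0.02],"rotation": [0,0,0]},{"grip": 0,"linear": [0,0,0],"rotation": [0,0,0]},{"grip": 0,"linear": [0,0,0],"rotation": [0,0,0]}]}}

```text
t: 24.85
ee_pos: [0.6452, -0.229, 0.1173]
orientation: [[-0.003, 0.822, -0.57], [0.001, -0.57, -0.822], [-1.0, -0.002, 0.001]]
force: [-0.1, 0.0, -0.7]
width: 0.0928
```

```bash
python3 shot.py w15; python3 bar.py w15 320 225 70
python3 - <<'E'
from h import *
import pickle
s,cal=pickle.load(open("w15.pkl","rb"))
im=cv2.imread("pics/w15.png");hsv=cv2.cvtColor(im,cv2.COLOR_BGR2HSV).astype(int);H,S,V=[hsv[...,i] for i in range(3)]
yy,xx=np.mgrid[:480,:640]
g=big((H>45)&(H<85)&(S>90)&(yy<200)); hl=cv2.convexHull(np.argwhere(g)[:,::-1].astype(np.int32)).reshape(-1,2);print(hl.min(0),hl.max(0));hl=hl[hl[:,1]>2];print('green',circ(plane(cal,hl,.004),.05))
g=((H<8)|(H>174))&(S>150)&(V>110)&(np.hypot(xx-319,yy-225)<70);hl=cv2.convexHull(np.argwhere(g)[:,::-1].astype(np.int32)).reshape(-1,2);print('red',circ(plane(cal,hl,.004),.05))
E
```

```text
t 24.85 tcp [ 0.6452 -0.229   0.1173] yawy -34.73 x [-2.6e-03  6.0e-04 -1.0e+00] w 0.0928 q [ 0.47  0.75 -0.31  1.38  0.24  1.06 -0.49] F [-0.1  0.  -0.7]
tcp ground px [[319. 225.]]
[[358, 190], [356, 277], [285, 277], [282, 191]]
rim rect 646.080078125 -229.48776245117188 76.80913543701172 64.35600280761719 55.32194900512695
[(np.float64(75.1), np.float64(-124.3)), (np.float64(61.5), np.float64(145.4)), (np.float64(74.3), np.float64(55.7)), (np.float64(61.5), np.float64(-33.9))] [ 645.84549623 -229.51929743]
[115   0] [207  80]
green (array([ 0.6397094, -0.0064572]), np.float64(0.0023463467790924555))
red (array([ 0.64823233, -0.22863379]), np.float64(0.0007568440661370121))Traceback (most recent call last):
  File "bar.py", line 14, in <module>
    hl=cv2.convexHull(np.argwhere(g)[:,::-1].astype(np.int32)).reshape(-1,2);print('green',circ(plane(cal,hl,.004),.05))
       ^^^^^^^^^^^^^^^^^^^^^^^^^^^^^^^^^^^^^^^^^^^^^^^^^^^^^^^^^^^^^^^
AttributeError: 'NoneType' object has no attribute 'reshape'
```

View pics/w15.png

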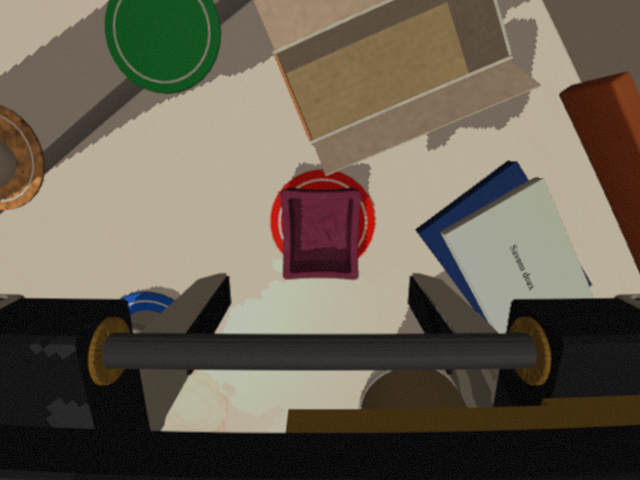

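Request:
{"fn": "step_arm", "kwargs": {"steps": [{"grip": 0,"linear": [0,0.02,0.01],"rotation": [0,0,0]},{"grip": 0,"linear": [0,0.04,0],"rotation": [0,0,0]},{"grip": 0,"linear": [0,0.05,0],"rotation": [0,0,0]},{"grip": 0,"linear": [0,0.05,0],"rotation": [0,0,0]},{"grip": 0,"linear": [0,0.05,0],"rotation": [0,0,0]},{"grip": 0,"linear": [0,0.05,0],"rotation": [0,0,0]},{"grip": 0,"linear": [0,0.05,0],"rotation": [0,0,0]},{"grip": 0,"linear": [0,0.05,0],"rotation": [0,0,0]},{"grip": 0,"linear": [0,0.04,0],"rotation": [0,0,0]},{"grip": 0,"linear": [0,0.02,0],"rotation": [0,0,0]},{"grip": 0,"linear": [0,0.005,0],"rotation": [0,0,0]},{"grip": 0,"linear": [0,0,0],"rotation": [0,0,0]},{"grip": 0,"linear": [0,0,0],"rotation": [0,0,0]}]}}

```text
t: 26.52
ee_pos: [0.6468, 0.193, 0.1287]
orientation: [[0.0, 0.82, -0.573], [-0.002, -0.573, -0.82], [-1.0, 0.001, 0.001]]
force: [0.6, 0.0, 0.7]
width: 0.0931
```

```bash
python3 shot.py w16
python3 - <<'E'
from station import *
import cv2
cv2.imwrite('pics/top16.png',read_camera('top'))
E
```

```text
t 26.52 tcp [0.6468 0.193  0.1287] yawy -34.93 x [ 0.     -0.0018 -1.    ] w 0.0931 q [-0.16  0.72 -0.3   1.4   0.23  1.06 -1.11] F [0.6 0.  0.7]
tcp ground px [[319. 222.]]
```

View pics/w16.png

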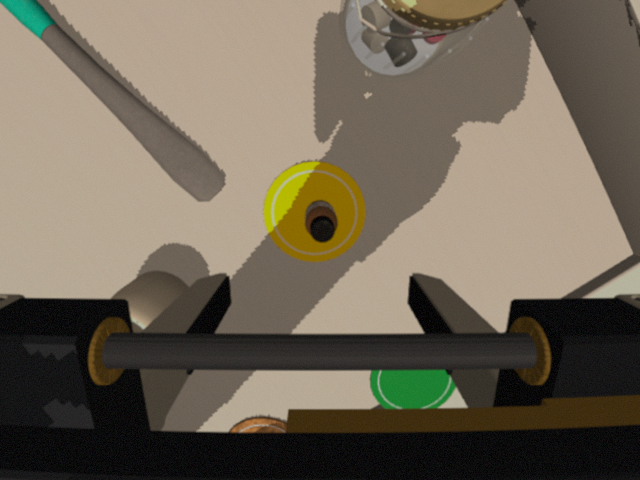

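View pics/top16.png

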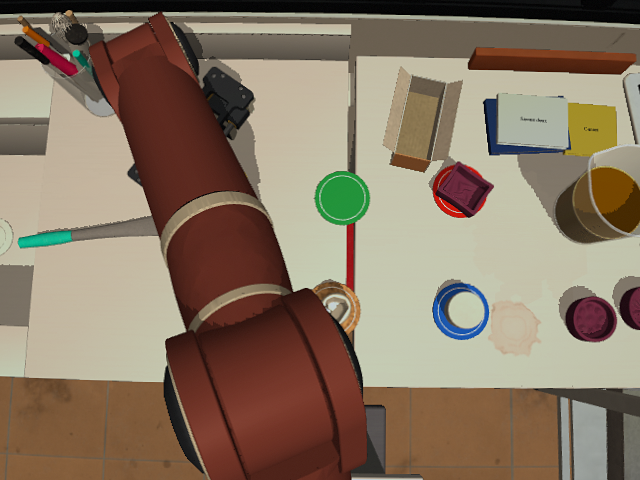

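Run:
```python
from h import *
import pickle
from station import calibration
s,cal=pickle.load(open("w16.pkl","rb")); top=calibration("top")
yy,xx=np.mgrid[:480,:640]
im=cv2.imread("pics/w16.png");hsv=cv2.cvtColor(im,cv2.COLOR_BGR2HSV).astype(int);H,S,V=[hsv[...,i] for i in range(3)]
g=(H>20)&(H<35)&(S>180)&(np.hypot(xx-315,yy-212)<60); hl=cv2.convexHull(np.argwhere(g)[:,::-1].astype(np.int32)).reshape(-1,2);print('yellow',circ(plane(cal,hl,.004),.05))
k=big((V<45)&(np.hypot(xx-322,yy-228)<22)); c=cont(k);(q,r)=cv2.minEnclosingCircle(c);print('cap',q,r,plane(cal,[q],.076))
b=big(~((H>20)&(H<35)&(S>180))&(np.hypot(xx-320,yy-222)<28)&(V<120));c=cont(b);print('body px',c.min(0),c.max(0)); 
print(proj(cal,[[*plane(cal,[q],.073)[0][:2],z] for z in(.004,.049,.076)]))
im=cv2.imread("pics/top16.png");hsv=cv2.cvtColor(im,cv2.COLOR_BGR2HSV).astype(int);H,S,V=[hsv[...,i] for i in range(3)]
g=(H>45)&(H<85)&(S>90)&(np.hypot(xx-342,yy-198)<36); hl=cv2.convexHull(np.argwhere(g)[:,::-1].astype(np.int32)).reshape(-1,2);print('green top',circ(plane(top,hl,.004),.05))
im=cv2.imread("pics/w16.png");cv2.imwrite('pics/c16.png',cv2.resize(im[180:270,260:380],None,fx=6,fy=6,interpolation=cv2.INTER_CUBIC))
```

```text
yellow (array([0.64921801, 0.20410133]), np.float64(0.0013457519081359753))
cap (321.862060546875, 228.1724090576172) 12.856618881225586 [[0.65534781 0.20140414 0.076     ]]
body px [305 200] [337 241]
[[321.22103627 211.79423948]
 [321.6053468  221.61137561]
 [321.89735348 229.07462677]]
green top (array([ 0.63135974, -0.01665185]), np.float64(0.0005974772072206841))
```

View pics/c16.png

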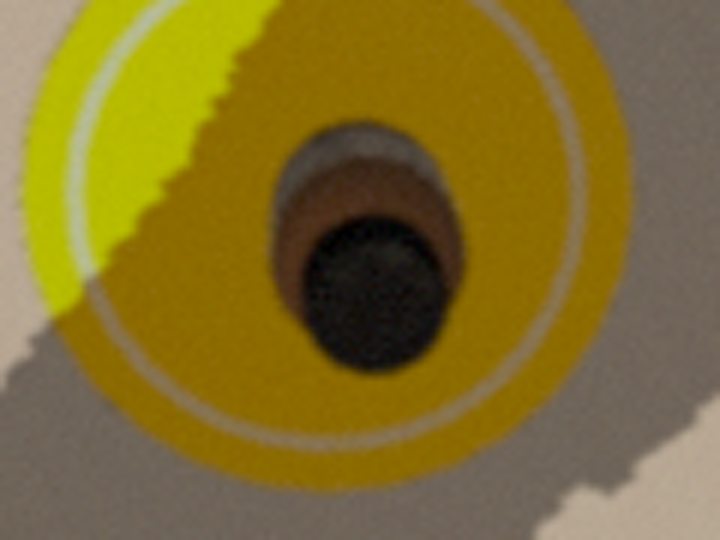

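Request:
{"fn": "step_arm", "kwargs": {"newtons": 8, "steps": [{"grip": 60,"linear": [0.0077,0.0078,-0.015],"rotation": [0,0,0]},{"grip": 60,"linear": [0,0,-0.035],"rotation": [0,0,0]},{"grip": 60,"linear": [0,0,-0.035],"rotation": [0,0,0]},{"grip": 60,"linear": [0,0,-0.035],"rotation": [0,0,0]},{"grip": 60,"linear": [0,0,-0.025],"rotation": [0,0,0]},{"grip": 60,"linear": [0,0,-0.008],"rotation": [0,0,0]},{"grip": 60,"linear": [0,0,0],"rotation": [0,0,0]}]}}

```text
t: 27.5
ee_pos: [0.6539, 0.2037, -0.0249]
orientation: [[-0.001, 0.822, -0.57], [0.0, -0.57, -0.822], [-1.0, -0.001, 0.0]]
force: [0.5, 0.6, 0.1]
width: 0.0714
```

```bash
python3 shot.py w17; python3 -c "
from station import read_camera
import cv2
im=read_camera('scene');cv2.imwrite('pics/s17c.png',cv2.resize(im[180:340,100:310],None,fx=3.7,fy=3.7,interpolation=cv2.INTER_CUBIC))"
```

```text
t 27.5 tcp [ 0.6539  0.2037 -0.0249] yawy -34.73 x [-8.e-04  0.e+00 -1.e+00] w 0.0714 q [-0.2   0.91 -0.26  1.48  0.28  0.79 -1.16] F [0.5 0.6 0.1]
tcp ground px [[319. 281.]]
```

View pics/w17.png

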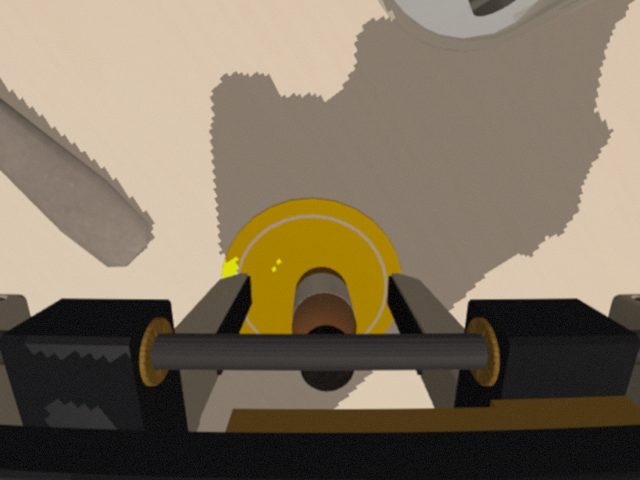

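View pics/s17c.png

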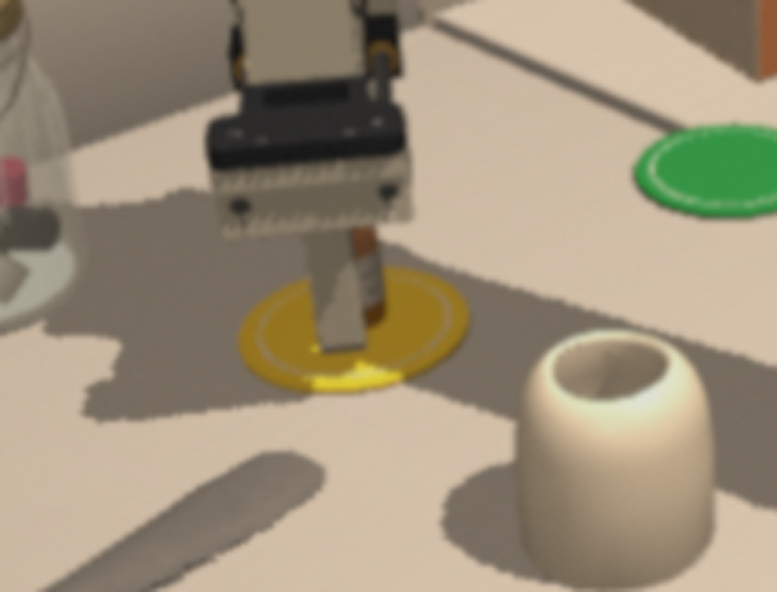

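Request:
{"fn": "step_arm", "kwargs": {"newtons": 8, "steps": [{"grip": 90,"linear": [0.001,-0.003,0.001],"rotation": [0,0,0]},{"grip": 110,"linear": [0,0,0],"rotation": [0,0,0]},{"grip": 130,"linear": [0,0,0],"rotation": [0,0,0]},{"grip": 150,"linear": [0,0,0],"rotation": [0,0,0]},{"grip": 165,"linear": [0,0,0],"rotation": [0,0,0]},{"grip": 180,"linear": [0,0,0],"rotation": [0,0,0]},{"grip": 255,"linear": [0,0,0],"rotation": [0,0,0]},{"grip": 255,"linear": [0,0,0],"rotation": [0,0,0]},{"grip": 255,"linear": [0,0,0],"rotation": [0,0,0]}]}}

```text
t: 28.72
ee_pos: [0.6549, 0.2007, -0.0233]
orientation: [[-0.0, 0.822, -0.57], [0.0, -0.57, -0.822], [-1.0, -0.0, -0.0]]
force: [0.7, 0.6, -0.1]
width: 0.0279
```

```bash
python3 shot.py w18; python3 -c "
from station import read_camera
import cv2
im=read_camera('scene');cv2.imwrite('pics/s18c.png',cv2.resize(im[180:340,100:310],None,fx=3.7,fy=3.7,interpolation=cv2.INTER_CUBIC))"
```

```text
t 28.73 tcp [ 0.6549  0.2007 -0.0233] yawy -34.72 x [-1.e-04  1.e-04 -1.e+00] w 0.0279 q [-0.19  0.9  -0.26  1.48  0.28  0.79 -1.16] F [ 0.7  0.6 -0.1]
tcp ground px [[319. 280.]]
```

View pics/w18.png

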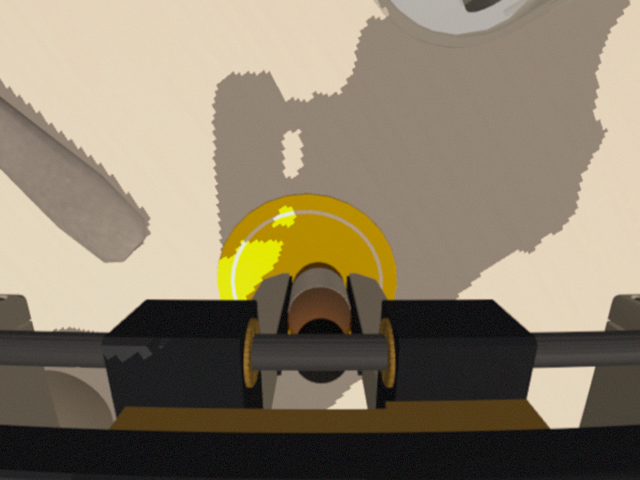

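Request:
{"fn": "step_arm", "kwargs": {"steps": [{"grip": 255,"linear": [0,0,0.01],"rotation": [0,0,0]},{"grip": 255,"linear": [0,0,0.025],"rotation": [0,0,0]},{"grip": 255,"linear": [0,-0.01,0.025],"rotation": [0,0,0]},{"grip": 255,"linear": [-0.003,-0.025,0],"rotation": [0,0,0]},{"grip": 255,"linear": [-0.005,-0.04,0],"rotation": [0,0,0]},{"grip": 255,"linear": [-0.005,-0.045,0],"rotation": [0,0,0]},{"grip": 255,"linear": [-0.005,-0.045,0],"rotation": [0,0,0]},{"grip": 255,"linear": [-0.0035,-0.035,0],"rotation": [0,0,0]},{"grip": 255,"linear": [-0.002,-0.017,0],"rotation": [0,0,0]},{"grip": 255,"linear": [0,0,0],"rotation": [0,0,0]},{"grip": 255,"linear": [0,0,-0.025],"rotation": [0,0,0]},{"grip": 255,"linear": [0,0,-0.022],"rotation": [0,0,0]},{"grip": 255,"linear": [0,0,-0.009],"rotation": [0,0,0]},{"grip": 255,"linear": [0,0,0],"rotation": [0,0,0]},{"grip": 255,"linear": [0,0,0],"rotation": [0,0,0]}]}}

```text
t: 30.7
ee_pos: [0.6324, -0.0156, -0.0183]
orientation: [[0.002, 0.822, -0.569], [0.001, -0.569, -0.822], [-1.0, 0.001, -0.002]]
force: [0.1, 0.3, 0.6]
width: 0.0278
```

```bash
python3 shot.py w19; python3 -c "
from station import read_camera
import cv2
im=read_camera('scene');cv2.imwrite('pics/s19c.png',cv2.resize(im[130:270,200:400],None,fx=3.9,fy=3.9,interpolation=cv2.INTER_CUBIC))"
```

```text
t 30.7 tcp [ 0.6324 -0.0156 -0.0183] yawy -34.69 x [ 1.9e-03  6.0e-04 -1.0e+00] w 0.0278 q [ 0.15  0.84 -0.27  1.65  0.32  0.7  -0.89] F [0.1 0.3 0.6]
tcp ground px [[319. 277.]]
```

View pics/w19.png

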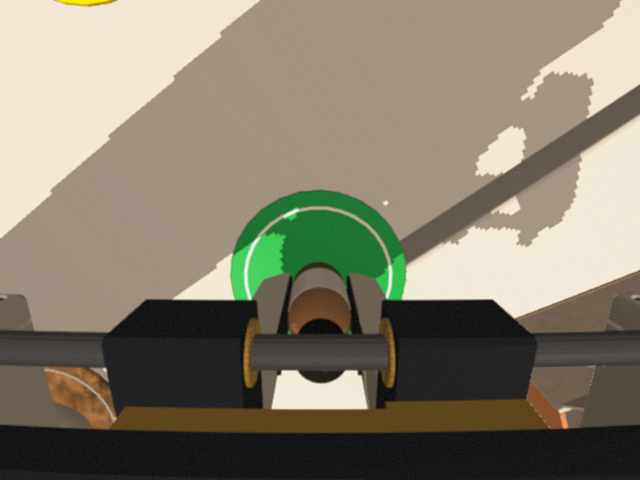

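View pics/s19c.png

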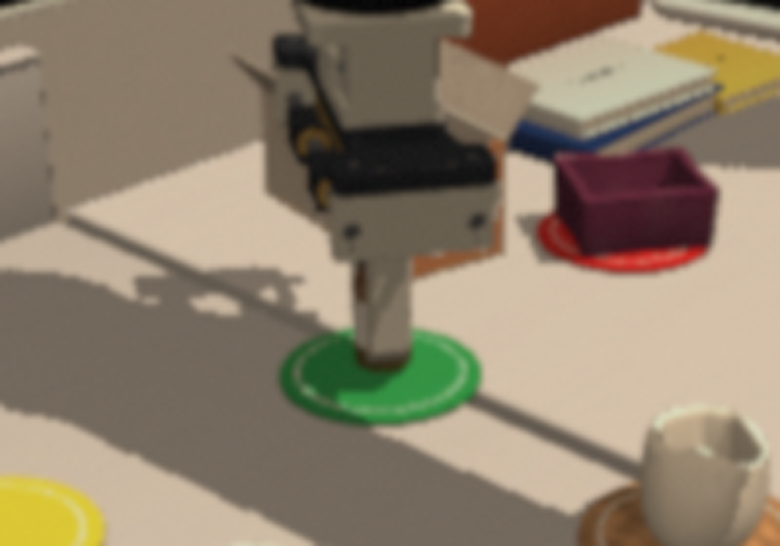

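Request:
{"fn": "step_arm", "kwargs": {"steps": [{"grip": 255,"linear": [-0.001,-0.001,-0.003],"rotation": [0,0,0]},{"grip": 255,"linear": [0,0,-0.0013],"rotation": [0,0,0]},{"grip": 255,"linear": [0,0,0],"rotation": [0,0,0]},{"grip": 255,"linear": [0,0,0],"rotation": [0,0,0]},{"grip": 170,"linear": [0,0,0],"rotation": [0,0,0]},{"grip": 150,"linear": [0,0,0],"rotation": [0,0,0]},{"grip": 100,"linear": [0,0,0],"rotation": [0,0,0]},{"grip": 60,"linear": [0,0,0],"rotation": [0,0,0]},{"grip": 0,"linear": [0,0,0],"rotation": [0,0,0]},{"grip": 0,"linear": [0,0,0.03],"rotation": [0,0,0]},{"grip": 0,"linear": [0,0,0.045],"rotation": [0,0,0]},{"grip": 0,"linear": [0,0,0.045],"rotation": [0,0,0]},{"grip": 0,"linear": [0,0,0.02],"rotation": [0,0,0]},{"grip": 0,"linear": [0,0,0],"rotation": [0,0,0]}]}}

```text
t: 32.55
ee_pos: [0.6317, -0.0173, 0.1183]
orientation: [[0.004, 0.822, -0.57], [0.0, -0.57, -0.822], [-1.0, 0.003, -0.002]]
force: [-0.6, 0.1, -1.0]
width: 0.0929
```

```bash
python3 shot.py w20
python3 - <<'E'
from h import *
import pickle
s,cal=pickle.load(open("w20.pkl","rb"))
yy,xx=np.mgrid[:480,:640]
im=cv2.imread("pics/w20.png");hsv=cv2.cvtColor(im,cv2.COLOR_BGR2HSV).astype(int);H,S,V=[hsv[...,i] for i in range(3)]
g=(H>45)&(H<85)&(S>90)&(np.hypot(xx-319,yy-222)<70); hl=cv2.convexHull(np.argwhere(g)[:,::-1].astype(np.int32)).reshape(-1,2);print('green',circ(plane(cal,hl,.004),.05))
k=big((V<35)&(np.hypot(xx-320,yy-236)<22)); c=cont(k);(q,r)=cv2.minEnclosingCircle(c);print('cap',q,r,plane(cal,[q],.076))
E
```

```text
t 32.55 tcp [ 0.6317 -0.0173  0.1183] yawy -34.74 x [ 4.2e-03  1.0e-04 -1.0e+00] w 0.0929 q [ 0.19  0.67 -0.33  1.56  0.25  0.96 -0.83] F [-0.6  0.1 -1. ]
tcp ground px [[319. 225.]]
green (array([ 0.63157844, -0.01495136]), np.float64(0.0010576702333734908))
cap (318.8863525390625, 244.0) 11.292272567749023 [[ 0.63310566 -0.01531589  0.076     ]]
```

View pics/w20.png

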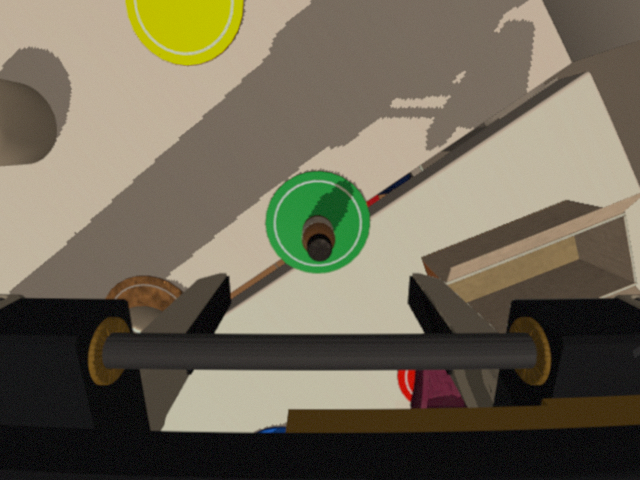

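Request:
{"fn": "step_arm", "kwargs": {"steps": [{"grip": 0,"linear": [-0.012,0,0],"rotation": [0,0,10]},{"grip": 0,"linear": [-0.03,0.002,0],"rotation": [0,0,10]},{"grip": 0,"linear": [-0.04,0.002,0],"rotation": [0,0,10]},{"grip": 0,"linear": [-0.04,0.002,0],"rotation": [0,0,10]},{"grip": 0,"linear": [-0.04,0.003,0],"rotation": [0,0,10]},{"grip": 0,"linear": [-0.03,0.002,0],"rotation": [0,0,10]},{"grip": 0,"linear": [-0.01,0.001,0],"rotation": [0,0,0]},{"grip": 0,"linear": [0,0,0],"rotation": [0,0,0]},{"grip": 0,"linear": [0,0,0],"rotation": [0,0,0]}]}}

```text
t: 33.72
ee_pos: [0.4299, -0.0053, 0.1163]
orientation: [[0.001, 0.905, 0.425], [0.001, 0.425, -0.905], [-1.0, 0.001, -0.0]]
force: [-0.2, 0.8, 0.3]
width: 0.0926
```

```bash
python3 shot.py w21
```

```text
t 33.73 tcp [ 0.4299 -0.0053  0.1163] yawy 25.16 x [ 1.1e-03  7.0e-04 -1.0e+00] w 0.0926 q [ 0.45  0.45 -0.67  2.1   0.41  0.73 -0.05] F [-0.2  0.8  0.3]
tcp ground px [[319. 225.]]
```

View pics/w21.png

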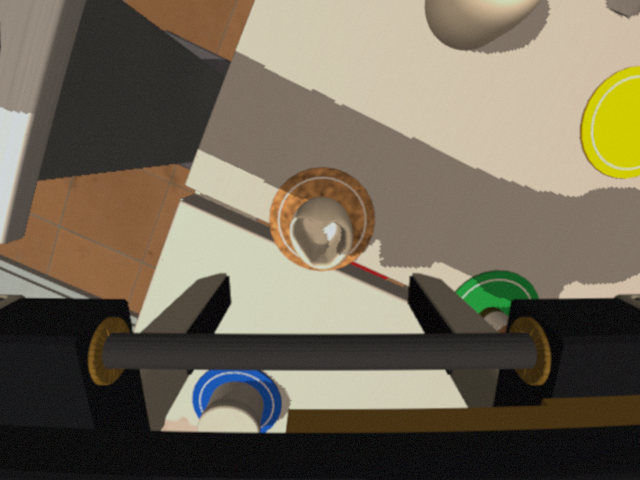

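Request:
{"fn": "step_arm", "kwargs": {"newtons": 10, "steps": [{"grip": 0,"linear": [0.001,0,-0.03],"rotation": [0,0,0]},{"grip": 0,"linear": [0,0,-0.04],"rotation": [0,0,0]},{"grip": 0,"linear": [0,0,-0.035],"rotation": [0,0,0]},{"grip": 0,"linear": [0,0,-0.02],"rotation": [0,0,0]},{"grip": 0,"linear": [0,0,-0.007],"rotation": [0,0,0]},{"grip": 0,"linear": [0,0,0],"rotation": [0,0,0]},{"grip": 70,"linear": [0,0,0],"rotation": [0,0,0]},{"grip": 90,"linear": [0,0,0],"rotation": [0,0,0]},{"grip": 110,"linear": [0,0,0],"rotation": [0,0,0]},{"grip": 255,"linear": [0,0,0],"rotation": [0,0,0]},{"grip": 255,"linear": [0,0,0],"rotation": [0,0,0]},{"grip": 255,"linear": [0,0,0],"rotation": [0,0,0]},{"grip": 255,"linear": [0,0,0],"rotation": [0,0,0]}]}}

```text
t: 35.4
ee_pos: [0.4299, -0.0053, -0.0154]
orientation: [[0.001, 0.904, 0.427], [0.0, 0.427, -0.904], [-1.0, 0.001, 0.0]]
force: [0.6, 0.4, 2.7]
width: 0.0516
```

```bash
python3 shot.py w22
```

```text
t 35.4 tcp [ 0.4299 -0.0053 -0.0154] yawy 25.28 x [ 8.e-04  2.e-04 -1.e+00] w 0.0516 q [ 0.23  0.67 -0.4   2.22  0.71  0.38 -0.31] F [0.6 0.4 2.7]
tcp ground px [[320. 275.]]
```

View pics/w22.png

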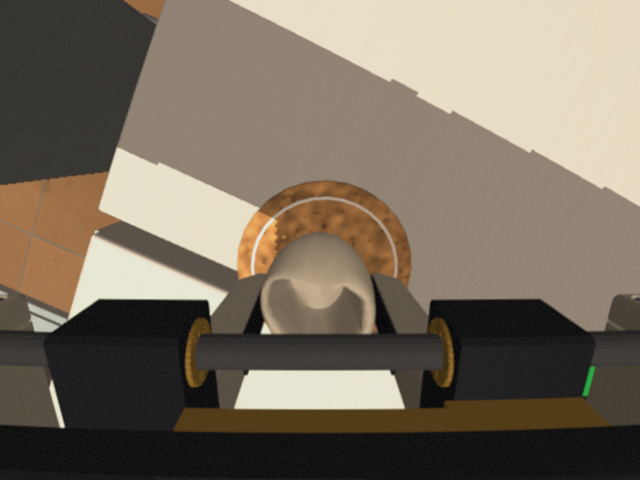

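Request:
{"fn": "step_arm", "kwargs": {"newtons": 12, "steps": [{"grip": 255,"linear": [0,0,0.01],"rotation": [0,0,0]},{"grip": 255,"linear": [0,0,0.03],"rotation": [0,0,0]},{"grip": 255,"linear": [0,0,0.04],"rotation": [0,0,0]},{"grip": 255,"linear": [0.005,0.005,0.02],"rotation": [0,0,0]},{"grip": 255,"linear": [0.018,0.018,0],"rotation": [0,0,-10]},{"grip": 255,"linear": [0.03,0.028,0],"rotation": [0,0,-10]},{"grip": 255,"linear": [0.035,0.033,0],"rotation": [0,0,-10]},{"grip": 255,"linear": [0.035,0.033,0],"rotation": [0,0,-10]},{"grip": 255,"linear": [0.035,0.033,0],"rotation": [0,0,-10]},{"grip": 255,"linear": [0.03,0.028,0],"rotation": [0,0,-10]},{"grip": 255,"linear": [0.02,0.019,0],"rotation": [0,0,0]},{"grip": 255,"linear": [0.01,0.01,0],"rotation": [0,0,0]},{"grip": 255,"linear": [0,0,0],"rotation": [0,0,0]},{"grip": 255,"linear": [0,0,0],"rotation": [0,0,0]}]}}

```text
t: 37.2
ee_pos: [0.6465, 0.2005, 0.0842]
orientation: [[-0.002, 0.822, -0.57], [-0.001, -0.57, -0.822], [-1.0, -0.001, 0.002]]
force: [-0.7, -0.2, -0.8]
width: 0.0518
```

```bash
python3 shot.py w23
python3 - <<'E'
from h import *
import pickle
s,cal=pickle.load(open("w23.pkl","rb"))
s0,cal0=pickle.load(open("w20.pkl","rb"))
yy,xx=np.mgrid[:480,:640]
for n,c in (("w23",cal),("w20",cal0)):
    im=cv2.imread(f"pics/{n}.png");hsv=cv2.cvtColor(im,cv2.COLOR_BGR2HSV).astype(int);H,S,V=[hsv[...,i] for i in range(3)]
    g=(H>20)&(H<35)&(S>180)&((yy<270)); hl=cv2.convexHull(np.argwhere(g)[:,::-1].astype(np.int32)).reshape(-1,2)
    hl=hl[hl[:,1]>2];print(n,hl.min(0),hl.max(0),'yellow',circ(plane(c,hl,.004),.05))
E
```

```text
t 37.2 tcp [0.6465 0.2005 0.0842] yawy -34.76 x [-1.9e-03 -8.0e-04 -1.0e+00] w 0.0518 q [-0.17  0.77 -0.29  1.44  0.25  0.97 -1.14] F [-0.7 -0.2 -0.8]
tcp ground px [[319. 233.]]
w23 [262 171] [376 261] yellow (array([0.64792438, 0.20287699]), np.float64(0.0008944936498805761))
w20 [126   5] [316 240] yellow (array([0.61409301, 0.1617676 ]), np.float64(0.010084121878238348))
```

View pics/w23.png

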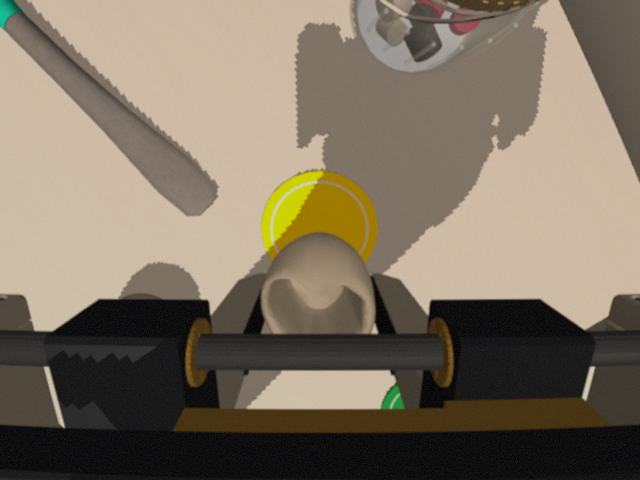

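Request:
{"fn": "step_arm", "kwargs": {"steps": [{"grip": 255,"linear": [0.0015,0.002,-0.02],"rotation": [0,0,0]},{"grip": 255,"linear": [0,0,-0.03],"rotation": [0,0,0]},{"grip": 255,"linear": [0,0,-0.025],"rotation": [0,0,0]},{"grip": 255,"linear": [0,0,-0.015],"rotation": [0,0,0]},{"grip": 255,"linear": [0,0,-0.006],"rotation": [0,0,0]},{"grip": 255,"linear": [0,0,-0.002],"rotation": [0,0,0]},{"grip": 255,"linear": [0,0,0],"rotation": [0,0,0]},{"grip": 255,"linear": [0,0,0],"rotation": [0,0,0]}]}}

```text
t: 38.25
ee_pos: [0.6496, 0.2038, -0.0126]
orientation: [[0.002, 0.822, -0.57], [0.001, -0.57, -0.822], [-1.0, 0.001, -0.001]]
force: [-0.4, -0.1, -0.9]
width: 0.0518
```

```bash
python3 shot.py w24
python3 - <<'E'
from h import *
from station import read_camera
im=read_camera('scene');cv2.imwrite('pics/s24c.png',cv2.resize(im[180:340,100:310],None,fx=3.7,fy=3.7,interpolation=cv2.INTER_CUBIC))
E
```

```text
t 38.25 tcp [ 0.6496  0.2038 -0.0126] yawy -34.74 x [ 1.6e-03  6.0e-04 -1.0e+00] w 0.0518 q [-0.19  0.88 -0.26  1.5   0.28  0.8  -1.17] F [-0.4 -0.1 -0.9]
tcp ground px [[319. 273.]]
```

View pics/s24c.png

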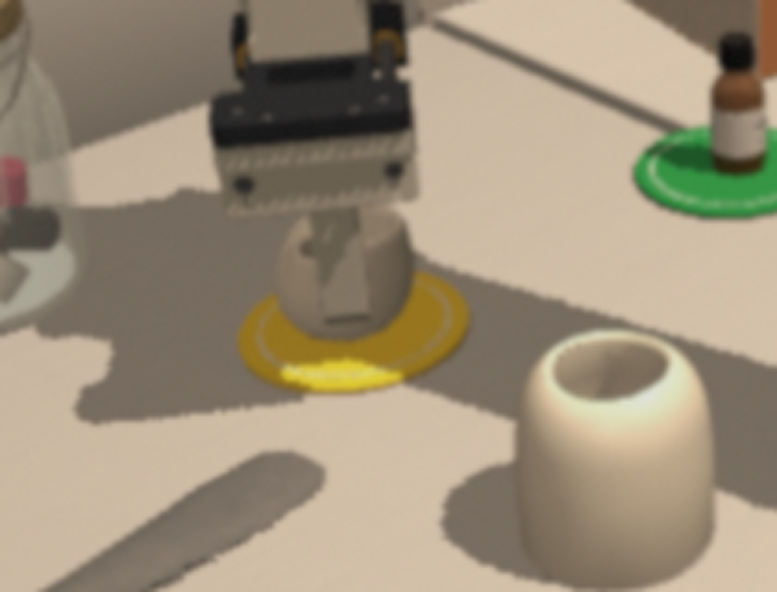

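View pics/w24.png

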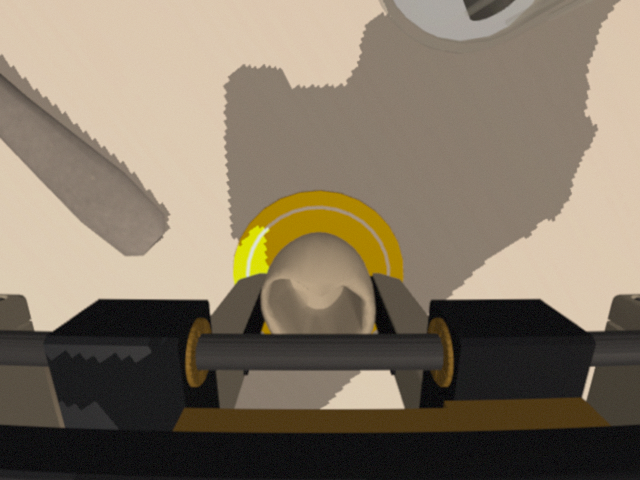

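Now about 3 mm above contact; lower, release, lift.

Request:
{"fn": "step_arm", "kwargs": {"steps": [{"grip": 255,"linear": [-0.001,0,-0.002],"rotation": [0,0,0]},{"grip": 255,"linear": [0,0,-0.001],"rotation": [0,0,0]},{"grip": 255,"linear": [0,0,0],"rotation": [0,0,0]},{"grip": 100,"linear": [0,0,0],"rotation": [0,0,0]},{"grip": 80,"linear": [0,0,0],"rotation": [0,0,0]},{"grip": 40,"linear": [0,0,0],"rotation": [0,0,0]},{"grip": 0,"linear": [0,0,0],"rotation": [0,0,0]},{"grip": 0,"linear": [0,0,0],"rotation": [0,0,0]},{"grip": 0,"linear": [0,0,0.03],"rotation": [0,0,0]},{"grip": 0,"linear": [0,0,0.045],"rotation": [0,0,0]},{"grip": 0,"linear": [0,0,0.045],"rotation": [0,0,0]},{"grip": 0,"linear": [0,0,0.02],"rotation": [0,0,0]},{"grip": 0,"linear": [0,0,0],"rotation": [0,0,0]},{"grip": 0,"linear": [0,0,0],"rotation": [0,0,0]}]}}

```text
t: 40.1
ee_pos: [0.647, 0.2031, 0.122]
orientation: [[-0.002, 0.822, -0.57], [-0.001, -0.57, -0.822], [-1.0, -0.001, 0.002]]
force: [-0.4, -0.3, 0.0]
width: 0.0927
```

```bash
python3 shot.py w25
python3 - <<'E'
from h import *
import pickle
im=cv2.imread('pics/w25.png');s,cal=pickle.load(open("w25.pkl","rb"))
yy,xx=np.mgrid[:480,:640]
hsv=cv2.cvtColor(im,cv2.COLOR_BGR2HSV).astype(int);H,S,V=[hsv[...,i] for i in range(3)]
y=(H>20)&(H<35)&(S>180)&(np.hypot(xx-319,yy-220)<70); hl=cv2.convexHull(np.argwhere(y)[:,::-1].astype(np.int32)).reshape(-1,2);c,e=circ(plane(cal,hl,.004),.05);print('yellow',c,e)
for z in (.004,.03,.052): print(z,proj(cal,[[*c,z]]))
cv2.imwrite('pics/c25.png',cv2.resize(im[150:290,250:390],None,fx=4.2,fy=4.2,interpolation=cv2.INTER_CUBIC))
E
```

```text
t 40.1 tcp [0.647  0.2031 0.122 ] yawy -34.73 x [-0.0024 -0.001  -1.    ] w 0.0927 q [-0.17  0.73 -0.3   1.4   0.23  1.05 -1.13] F [-0.4 -0.3  0. ]
tcp ground px [[319. 224.]]
yellow [0.64822191 0.20380174] 0.0013339347097807946
0.004 [[319.87469408 223.1075174 ]]
0.03 [[319.90050441 229.48114222]]
0.052 [[319.92593435 235.76759185]]
```

View pics/c25.png

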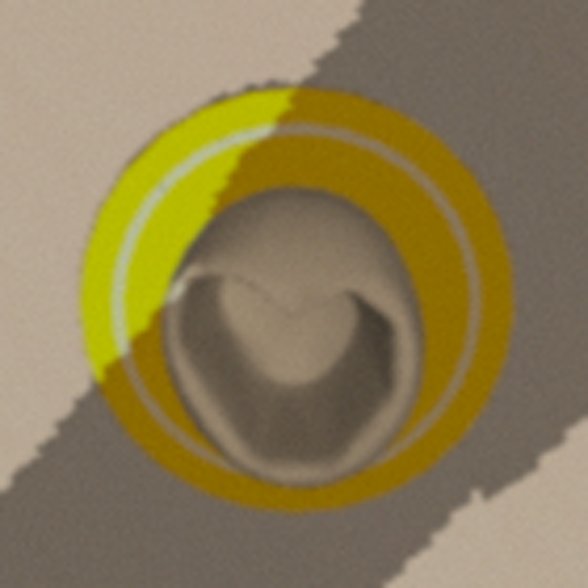

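Run:
```python
from h import *
import pickle
from station import read_camera
s,cal=pickle.load(open("w25.pkl","rb"));u=-s['orientation'][:2,2];c=np.array([.648,.2033])
px=lambda a,b:(250+a/4.2,150+b/4.2)
for p,zs in ((px(292,185),(.02,.025,.03,.035)),(px(295,485),(.045,.052))): print([(z,((plane(cal,[p],z)[0][:2]-c)@u*1000).round(1)) for z in zs])
s,cal=pickle.load(open("w3.pkl","rb"))
```

```text
[(0.02, np.float64(30.3)), (0.025, np.float64(31.0)), (0.03, np.float64(31.6)), (0.035, np.float64(32.3))]
[(0.045, np.float64(-27.5)), (0.052, np.float64(-25.1))]
```

Request:
{"fn": "step_arm", "kwargs": {"steps": [{"grip": 0,"linear": [-0.005,-0.02,0.03],"rotation": [0,0,0]},{"grip": 0,"linear": [-0.01,-0.04,0.03],"rotation": [0,0,0]},{"grip": 0,"linear": [-0.01,-0.05,0.03],"rotation": [0,0,0]},{"grip": 0,"linear": [-0.01,-0.05,0.02],"rotation": [0,0,0]},{"grip": 0,"linear": [-0.02,-0.05,0.02],"rotation": [0,0,0]},{"grip": 0,"linear": [-0.03,-0.05,0],"rotation": [0,0,0]},{"grip": 0,"linear": [-0.03,-0.05,0],"rotation": [0,0,0]},{"grip": 0,"linear": [-0.03,-0.05,0],"rotation": [0,0,0]},{"grip": 0,"linear": [-0.03,-0.05,0],"rotation": [0,0,0]},{"grip": 0,"linear": [-0.03,-0.05,0],"rotation": [0,0,0]},{"grip": 0,"linear": [-0.02,-0.05,0],"rotation": [0,0,0]},{"grip": 0,"linear": [-0.02,-0.05,0],"rotation": [0,0,0]},{"grip": 0,"linear": [0,-0.04,0],"rotation": [0,0,0]},{"grip": 0,"linear": [0,-0.02,0],"rotation": [0,0,0]},{"grip": 0,"linear": [0,0,0],"rotation": [0,0,0]},{"grip": 0,"linear": [0,0,0],"rotation": [0,0,0]}]}}

```text
t: 42.15
ee_pos: [0.4032, -0.4147, 0.2526]
orientation: [[-0.001, 0.823, -0.568], [0.002, -0.568, -0.823], [-1.0, -0.002, -0.001]]
force: [-0.0, 0.3, 0.9]
width: 0.0925
```

Run:
```python
from station import *
import cv2
cv2.imwrite('pics/top26.png',read_camera('top'));cv2.imwrite('pics/s26.png',read_camera('scene'));print(manip.state()['t'],manip.state()['force'])
```

```text
42.25 [ 0.19331874  0.22308713 -0.81333398]
```

View pics/top26.png

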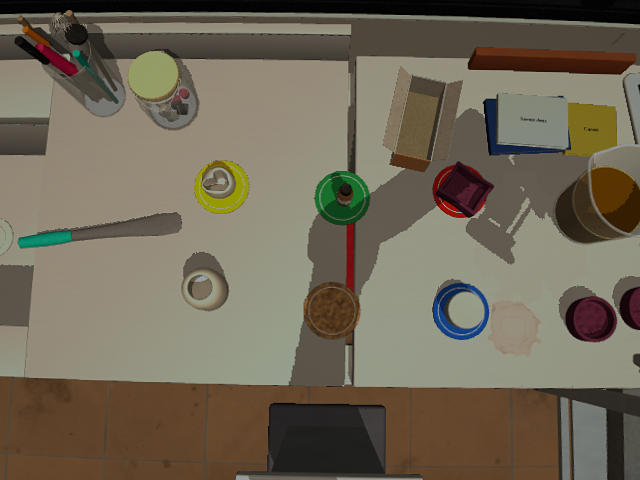

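View pics/s26.png

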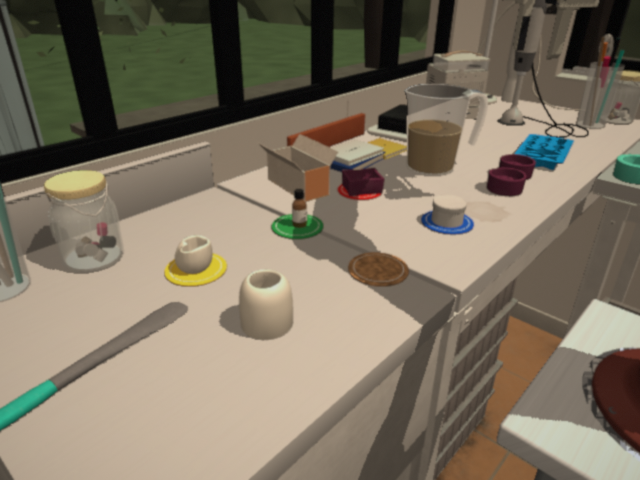

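Run:
```python
import cv2,numpy as np
a=cv2.imread('pics/top0.png').astype(int);b=cv2.imread('pics/top26.png').astype(int)
print('dome region mean diff',abs(a-b)[245:320,170:240].mean(), abs(a-b)[245:320,170:240].max())
from station import ticket; print(ticket.hand_in())
```

```text
dome region mean diff 2.9553015873015873 6
the job is handed in; nothing more can be done
None
```

All four things are on their own mats, upright and centred to about 2 mm. The job was handed in at about 42 s of the allowed 131 s.

**What I did:** I parked the heart mould on the cork mat. Then I moved the tin to blue, the bar mould to red, the bottle to green, and finally the heart to yellow.

**Last checks:**

| Thing | Mat | Measured offset from the mat's centre |
|---|---|---|
| Tin | blue | within about 1 mm |
| Bar mould | red | about 2 mm |
| Bottle | green | about 1.5 mm |
| Heart mould | yellow | about 2–3 mm along its length, under 1 mm across |

- In the last top and scene pictures the cork mat is empty, all four stand upright and the gripper touches nothing.
- The dome mould's patch of the top picture is unchanged from the start, with a largest pixel difference of 6 of 255.

**What disagreed:** The fingertips ended about 36 mm above the reported TCP.
- My first try at the tin therefore closed just above its lid. The tin was not moved, and no force showed.
- I confirmed the offset in the wrist and scene pictures and allowed for it in every grasp after that.
- The first heart grasp, made before I knew of the offset, held it only near the rim. It was still set down upright on the cork mat.
- Mat positions from the top and wrist cameras differed by 2–4 mm; I used values between them.

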